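# Snap the cell lids home and wind the sample carriage in

### The job

Using the pusher, not your fingers, press every raised lid on the sample carriage straight down until it snaps in flush. Then fit the loose crank onto the square shaft, pushed right down, wind it clockwise until the carriage is fully home under the hood, and lift the crank off. Leave the crank lying flat, knob up, and the pusher standing upright, both on the grey tool mat, and do not disturb the pot, the jar and the beaker.

Things in the scene. Friction and masses are not known exactly. Their poses are not given: they have to be found in the camera images.
- changer: Fixed sample changer, grey base 116 x 272 mm (x, y). Origin: centre of its underside. Along its y: white gearbox 80 x 72 mm at y = +97 mm, top z = 40 mm, with a steel collar (34 mm across, top z = 46 mm) and the square shaft; carriage with four cells in the middle; white hood 112 x 94 mm at y = -86 mm, top z = 44 mm, 4 mm above the carriage's top: a raised lid cannot pass under it.
- shaft_foot (a point): Foot of the upright steel shaft, on its axis, on top of the collar (46 mm above the changer's underside). The shaft is 12 mm square for 18 mm above this point, with a tip 9 mm square and 6 mm long above that (24 mm in all). z is up; x and y are square to the shaft's flats and turn with it.
- shaft (a joint): Turn of the shaft in rad: 0 at the start (carriage out), growing clockwise seen from above, to the hard stop at 15.71 (two and a half turns: carriage home). Light friction (about 0.1 N m), stays where it is left.
- carriage (a joint): Travel of the carriage in m along the changer's -y, geared to the shaft (5.73 mm per rad): 0 out, 0.090 home under the hood.
- carriage_top (a point): Centre of the carriage's top face (84 x 84 mm, 34 mm above the changer's underside), moves with the carriage, axes as the changer's. Four round cells of 32 mm diameter, 20 mm deep, at x = +-20 mm, y = +-20 mm from this point; cells without a lid stay empty. Each cell has two sprung steel catches at its +x and -x sides.
- lid1: White snap-in lid, 20 g, in the cell at x = +20, y = +20 mm from carriage_top; may be absent. Origin: centre of its underside. Flange 30 mm across, 8 mm high, round boss 18 mm across above, 20 mm tall in all. Raised at first, its top about 11 mm above the carriage's top; a straight push of about 6 to 12 N snaps it down, top flush (origin 20 mm below carriage_top).
- lid2: White snap-in lid, 20 g, in the cell at x = +20, y = -20 mm from carriage_top; may be absent. Origin: centre of its underside. Flange 30 mm across, 8 mm high, round boss 18 mm across above, 20 mm tall in all. Raised at first, its top about 11 mm above the carriage's top; a straight push of about 6 to 12 N snaps it down, top flush (origin 20 mm below carriage_top).
- lid3: White snap-in lid, 20 g, in the cell at x = -20, y = +20 mm from carriage_top; may be absent. Origin: centre of its underside. Flange 30 mm across, 8 mm high, round boss 18 mm across above, 20 mm tall in all. Raised at first, its top about 11 mm above the carriage's top; a straight push of about 6 to 12 N snaps it down, top flush (origin 20 mm below carriage_top).
- lid4: White snap-in lid, 20 g, in the cell at x = -20, y = -20 mm from carriage_top; may be absent. Origin: centre of its underside. Flange 30 mm across, 8 mm high, round boss 18 mm across above, 20 mm tall in all. Raised at first, its top about 11 mm above the carriage's top; a straight push of about 6 to 12 N snaps it down, top flush (origin 20 mm below carriage_top).
- crank: Dark steel crank, 220 g, lying flat, knob up. Origin: centre of the hub's underside; z up, x along the arm to the knob. Hub 30 mm square (sides along x, y), 46 mm tall, with a socket 14 mm square, 24 mm deep in its underside, parallel to its sides: fits the shaft four ways, right down when its underside is level with shaft_foot. Arm 16 mm wide, 10 mm thick, flush with the underside, ends below the knob.
- crank_knob (a point): Middle of the crank's upright black knob, 62 mm along x from the hub's axis and 33 mm above the hub's underside. The knob is an 18 mm round sleeve, 12 to 54 mm above the underside, and spins freely on its pin, so a gripper can hold it while it goes round.
- pusher: Hand pusher, 200 g, 79 mm tall, standing on its foot. Origin: centre of the foot's underside, z up along its axis. Heavy steel foot with a rubber sole, 42 mm across, 14 mm high (wider than a cell: it stops on the carriage's top when the lid is flush), wooden collar 32 mm across at 24 to 30 mm, round wooden grip 22 mm across from 30 to 72 mm, cap 26 mm across above.
- tool_mat: Flat grey tool mat, 210 x 260 mm (x, y), 3 mm thick, fixed. Origin: centre of its underside. Crank and pusher start on it, with a spanner (left alone) near its +x edge.
- septa_pot: White pot, 41 mm across, 42 mm tall, a bystander. Origin: centre of its underside.
- standard_jar: White jar with a screw cap, 45 mm across, 78 mm tall, a bystander. Origin: centre of its underside.
- beaker: Clear beaker, 54 mm across, 70 mm tall, a bystander. Origin: centre of its underside.
Mind the look-alikes: they are no part of the job. Leave any green or purple look-alike of the pusher alone. Leave any green or orange look-alike of the lid1 alone.

How it is judged:
By the outcome, as a careful person would: the job done as asked, in the order asked, and still so for the second after the job is handed in, with the robot touching nothing.
Of lid1, lid2, lid3, lid4 only 2 to 4 are there at a start; the rules pass over those that are not, and their reading is None.
At some moment in a run one of crank, pusher may be knocked a few centimetres aside while the robot is not near it.
Once in a run the grip may slacken for a moment while it holds something.
It also fails if it takes over 192 s, if anything falls off the work surface, if the arm or the gripper's body presses on something with over 40 N, if the wrist force passes 120 N, or if a joint passes its speed limit or range.

### The arm

A 6-joint arm with a two-finger parallel gripper is mounted at the origin on a cart in front of the work surface, level with it; the furniture and walls round the work are solid. World frame = base frame: x ahead of the robot, y to its left, z up, the work surface at z = 0. Lengths are in m, angles in rad, forces in N, time in s.
With the tool pointing down it reaches from about 0.375 to 0.9 m from the base axis. Payload 3.1 kg.
Tool frame: the origin (TCP) lies on the centre line of the jaws, within the pads' length; the fingertips stand robot.finger_overhang ahead of it and the grasp point (between the pads) lies 2 mm behind it (robot.finger_overhang is the distance from the TCP to the fingertips, in m); z points along the fingers, y is the direction in which the jaws open and shut (so a half turn about z gives the same grasp; the last joint's range is limited). The gripper opens to 87 mm and grips with 3 to 60 N. Pads are 19 mm wide; open, the fingers measure 117 mm over their backs; the gripper's body (75 mm by 190 mm) begins 51 mm behind the grasp point.
Start: joints at [-1.472, 0.527, 1.433, -0, 1.181, -0.178], TCP at [0.171, -0.601, 0.24] pointing down, gripper open.
Joint ranges: [-3.08, 3.08], [-0.75, 2.2], [0.22, 2.44], [-1.43, 4.57], [0, 2.65], [-2.85, 2.85]. Speed limits (rad/s): [2.79, 2.79, 3.14, 3.14, 3.14, 3.14].

### API

Orientations are given as a unit quaternion [x, y, z, w].
In Python, from rig import robot gives the robot as it stands. The module is installed in compiled form; this text tells all that it offers.
- The arm moves only by the tool step_arm, never from a script. Its arguments are lists of equal length, an entry for each row: "slide": the shift along the tool's x, y, z in mm, a list of three; "twist": the turn about the tool's z in degrees. A call has 1 to 20 rows; each row shifts and turns the commanded pose from where the row before left it, along the tool's axes as they then stand; what a row does not reach is not made up. A row lasts 1/12 s, in which the tool goes at most 41.7 mm and 7.16 degrees, less where a joint would pass 70% of its speed; a pose out of reach is approached as far as the arm can. A call is refused whole if a number of a shift passes 41.7 or a number of a turn 7.16, either way. A call with a gripper value outside its range is refused whole. "jaw" is the finger opening in mm, from 0 to 87, set as the call begins (left out, the last holds). The fingers move at their own pace and stop on an object; "force" is the grip in N (left out, the last holds). Time passes only in rows, so rows that do not move let the fingers close. It gives the time, the measured TCP pose, the force and the opening at its end, in the units of the state.
- robot.get_obs(): the state, without advancing time (a new reading comes with each control period).
- robot.camera(name): name is "scene" or "top" or "wrist"; returns a dict with "color" (400x640x3 uint8, blue, green, red), "depth" (400x640 float32, m along the optical axis (not along the pixel's ray), 0 where there is no reading), "camera_matrix" (3x3 intrinsics, pixels), "k1" (the pictures are not rectified: a ray, as slopes to the right and down, at radius r is drawn at 1 + k1 r^2 times it, then the intrinsics apply), "origin" and "orientation" of the camera in the world. Camera axes: x right, y down, z forward; pixel columns grow to the right and rows downward; lengths in m; the calibration is good to about 2 mm. A picture is of the moment at which its call begins.
- robot.hand_in(): hands the job in, once; it reports no verdict.
The state is a dict: "time": time; "q": joint angles; "joint_velocities": joint speeds; "joint_torque": joint torques, N m; "position": TCP position; "tool_rot": TCP orientation; "ft_force": force on the tool from outside, world axes, zero at the start; "moment": the same for the moment, N m; "grip_width": finger opening in m.
Only numpy, scipy, OpenCV 4.12 (cv2) and the standard library are available. Lean on these libraries where they do the work, as an engineer would, in place of code of your own. Each camera call takes 0.05 s, during which the arm holds its last target.

## Working session

There is one attempt and no reset: what is moved stays moved. The work goes in short steps, Python scripts to look and compute and a tool call to move; the robot and the scene stay as the last step left them, time stands still between calls to the robot, and variables do not carry over. Pictures are saved under pics/ and viewed, and the job is handed in when it is done.

Besides the shell and the picture viewer there is one more tool, called after "Call:" as name(argument=value, ...) on one line, values as JSON. step_arm: Moves the arm, as the interface text tells. Its arguments: {"type":"object","properties":{"slide":{"type":"array","items":{"type":"array","items":{"type":"number"}}},"twist":{"type":"array","items":{"type":"number"}},"jaw":{"type":"number"},"force":{"type":"number"}},"required":["slide","twist"]}

```bash
mkdir -p pics; cat > h.py <<'E'
import numpy as np, cv2
from rig import robot
from scipy.spatial.transform import Rotation as R
def snap(n,fn=None):
    c=robot.camera(n)
    if fn: cv2.imwrite('pics/'+fn,c['color'])
    return c
def rays(c,uv):
    K=np.array(c['camera_matrix']);uv=np.atleast_2d(np.array(uv,float))
    d=np.stack([(uv[:,0]-K[0,2])/K[0,0],(uv[:,1]-K[1,2])/K[1,1]],1)
    s=d.copy()
    for _ in range(20):
        s=d/(1+c['k1']*(s**2).sum(1,keepdims=True))
    v=np.c_[s,np.ones(len(s))]
    return np.array(c['origin']),R.from_quat(c['orientation']).apply(v)
def onplane(c,uv,z):
    o,v=rays(c,uv); return o+v*((z-o[2])/v[:,2])[:,None]
def cloud(c):
    vv,uu=np.mgrid[0:400,0:640]
    o,v=rays(c,np.c_[uu.ravel(),vv.ravel()])
    P=o+v*c['depth'].reshape(-1,1)
    return P.reshape(400,640,3)
E
python3 - <<'E'
from h import *
for n in ['scene','top','wrist']:
    c=snap(n,n+'0.png'); print(n,c['origin'],c['orientation'],c['camera_matrix'],c['k1'],(c['depth']>0).mean())
print(robot.get_obs(), robot.finger_overhang)
E
```

```text
scene [0.13092188 0.73441575 0.89234892] [-0.24525433  0.89751754 -0.35314381  0.09798992] [[455.97245697   0.         327.42536734]
 [  0.         455.97245697 199.3919344 ]
 [  0.           0.           1.        ]] -0.002767991082790451 0.995890625
top [0.46665976 0.04989677 1.33061611] [-0.69969     0.71391258 -0.01777047  0.02114105] [[447.59145699   0.         317.34139231]
 [  0.         447.59145699 194.54908298]
 [  0.           0.           1.        ]] -0.020647945803219648 0.99596875
wrist [ 0.24550245 -0.5791151   0.38420918] [ 0.79042376 -0.59599908 -0.08571296  0.11255518] [[334.74530929   0.         321.82355556]
 [  0.         334.74530929 204.43070839]
 [  0.           0.           1.        ]] -0.06637734966923657 0.9960859375
{'time': 0.15, 'q': array([-1.47148592e+00,  5.28275008e-01,  1.43361921e+00, -1.61575341e-05,
        1.18141240e+00, -1.78490301e-01]), 'joint_velocities': array([-0.00038519, -0.00212636, -0.00418595, -0.00024722, -0.00100886,
       -0.00053435]), 'joint_torque': array([-1.34850975e-04, -4.40430987e+01, -1.76842386e+01,  6.32763142e-02,
        5.52424032e-02, -9.66694483e-05]), 'position': array([ 0.1713759 , -0.60047868,  0.23877909]), 'tool_rot': array([ 9.90368056e-01,  1.38457135e-01,  2.64534933e-05, -8.56606541e-04]), 'ft_force': array([-0.19942195,  0.4057285 ,  0.13621328]), 'moment': array([-0.00100662,  0.02540107,  0.05030748]), 'grip_width': 0.0870485955306276} 0.017
```

View pics/top0.png

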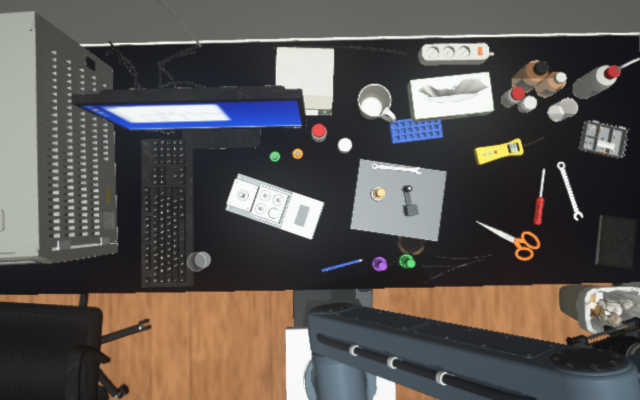

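View pics/scene0.png

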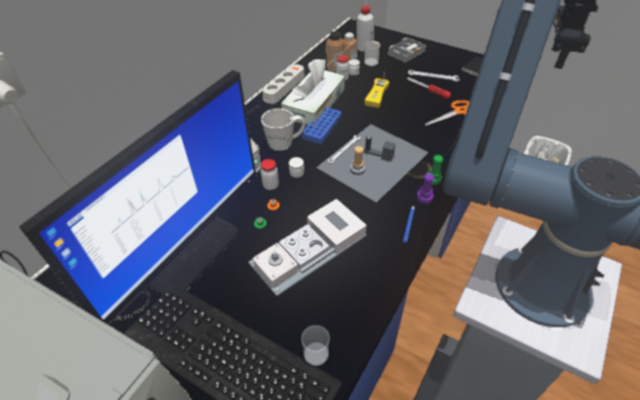

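View pics/wrist0.png

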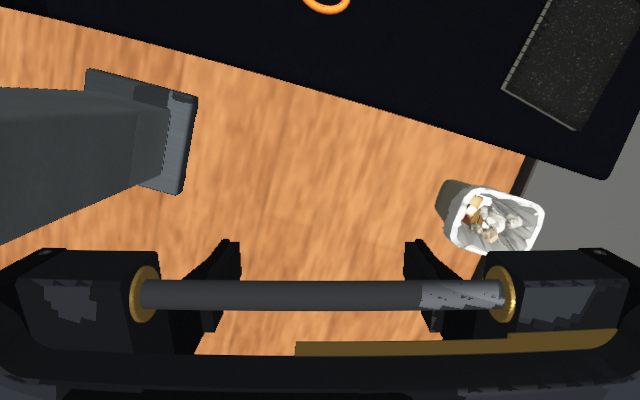

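```bash
python3 - <<'E'
from h import *
c=snap('top'); im=c['color']
a=cv2.resize(im[165:245,220:330],None,fx=7,fy=7,interpolation=cv2.INTER_CUBIC); cv2.imwrite('pics/z1.png',a)
a=cv2.resize(im[150:245,345:455],None,fx=6,fy=6,interpolation=cv2.INTER_CUBIC); cv2.imwrite('pics/z2.png',a)
s=snap('scene')['color'];a=cv2.resize(s[190:300,240:380],None,fx=5,fy=5,interpolation=cv2.INTER_CUBIC); cv2.imwrite('pics/z3.png',a)
P=cloud(c)
for uv in [(246,195),(378,192),(407,188),(411,208),(303,215),(260,200),(320,132),(345,145),(199,260)]: print(uv,P[uv[1],uv[0]].round(3))
E
```

```text
(246, 195) [0.54  0.261 0.044]
(378, 192) [ 0.539 -0.115  0.081]
(407, 188) [ 0.55  -0.201  0.056]
(411, 208) [ 0.493 -0.212  0.049]
(303, 215) [0.48  0.098 0.043]
(260, 200) [0.526 0.222 0.034]
(320, 132) [0.713 0.044 0.076]
(345, 145) [ 0.68  -0.028  0.039]
(199, 260) [0.353 0.408 0.006]
```

View pics/z1.png

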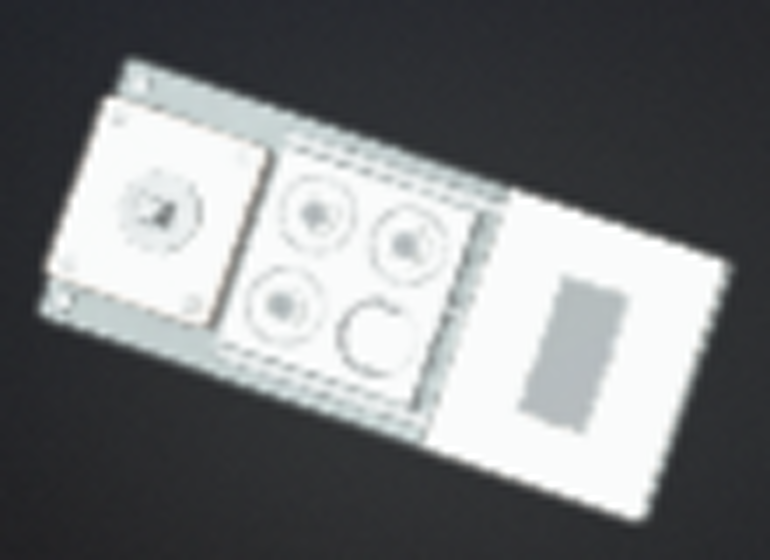

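View pics/z2.png

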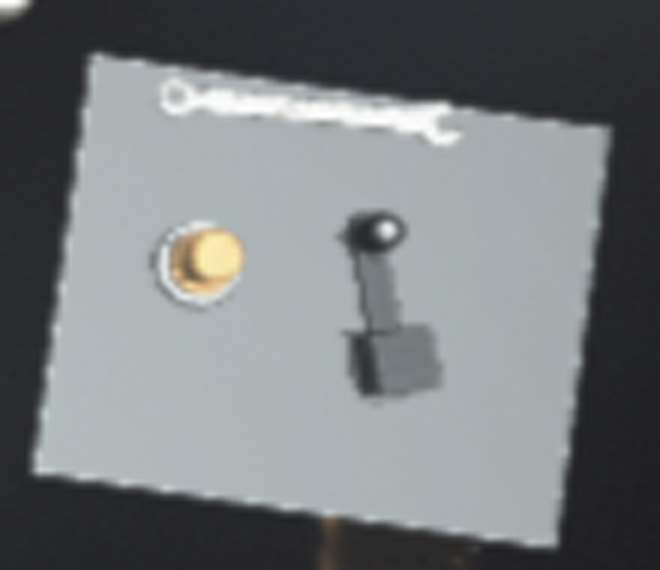

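View pics/z3.png

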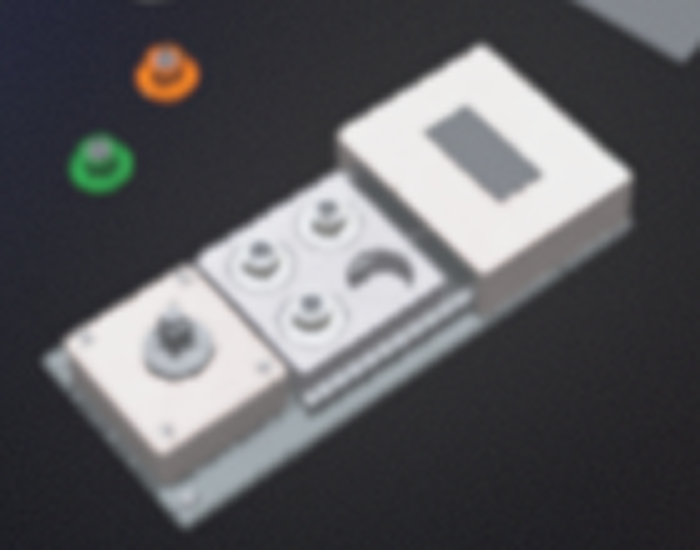

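```bash
python3 - <<'E'
from h import *
c=snap('top'); P=cloud(c); im=c['color']
def z1(p): return (np.array(p)+.5)/7-.5+np.array([220,165])
def z2(p): return (np.array(p)+.5)/6-.5+np.array([345,150])
g=onplane(c,z1([(107,95),(270,150),(213,327),(48,272)]),.040)
h=onplane(c,z1([(512,190),(733,265),(643,520),(425,443)]),.044)
print(g.round(4),h.round(4)); gc=g.mean(0);hc=h.mean(0);d=gc-hc;print(gc,hc,np.linalg.norm(d[:2]),np.degrees(np.arctan2(d[1],d[0])))
# mat
m=onplane(c,z2([(92,53),(610,127),(557,547),(32,473)]),.003);print('mat',m.round(4),m.mean(0), np.linalg.norm(m[0]-m[1]),np.linalg.norm(m[1]-m[2]),np.degrees(np.arctan2(*(m[0]-m[1])[[1,0]])))
print('pusher cap',onplane(c,z2([(217,255)]),.082),'foot',onplane(c,z2([(197,265)]),.017))
print('hub',onplane(c,z2([(405,358)]),.049),'knob',onplane(c,z2([(383,230)]),.057))
E
```

```text
[[0.5903 0.2934 0.04  ]
 [0.5661 0.2261 0.04  ]
 [0.4934 0.2506 0.04  ]
 [0.5174 0.3186 0.04  ]] [[0.5472 0.1261 0.044 ]
 [0.5145 0.0358 0.044 ]
 [0.4109 0.0748 0.044 ]
 [0.4441 0.1635 0.044 ]]
[0.54180014 0.27218502 0.04      ] [0.47916458 0.10005811 0.044     ] 0.18316900778930867 70.00397232561897
mat [[ 0.6452 -0.0737  0.003 ]
 [ 0.6031 -0.33    0.003 ]
 [ 0.396  -0.2965  0.003 ]
 [ 0.4376 -0.0388  0.003 ]] [ 0.52047468 -0.18474828  0.003     ] 0.2597967632341767 0.20980633561377462 80.66686204767241
pusher cap [[ 0.53881282 -0.12209156  0.082     ]] foot [[ 0.5378626  -0.12111451  0.017     ]]
hub [[ 0.48969921 -0.21496062  0.049     ]] knob [[ 0.55055765 -0.20476368  0.057     ]]
```

```bash
cat >> h.py <<'E'
def z1(p): return (np.array(p)+.5)/7-.5+np.array([220,165])
def ob():
    o=robot.get_obs(); r=R.from_quat(o['tool_rot']).as_matrix()
    yaw=np.degrees(np.arctan2(r[1,0],r[0,0]))
    print('t%.2f pos %s yaw %.2f tilt %.2f w %.1f F %s q %s'%(o['time'],(o['position']*1000).round(1),yaw,np.degrees(np.arccos(-r[2,2])),o['grip_width']*1000,o['ft_force'].round(1),o['q'].round(2)))
    return o,r
def delta(t):
    o,r=ob(); d=r.T@(np.array(t)-o['position'])*1000; print('delta tool mm',d.round(1)); return d
E
python3 - <<'E'
from h import *
c=snap('top'); P=cloud(c)
l=onplane(c,z1([(315,213),(407,243),(285,303)]),.045); print(l.round(4))
yh=np.array([np.cos(np.radians(70)),np.sin(np.radians(70))]);xh=np.array([yh[1],-yh[0]])
C=np.array([.5086,.1810])
print([( (p[:2]-C)@xh,(p[:2]-C)@yh) for p in l])
s=snap('scene');Q=cloud(s)
for A in (P,Q):
    B=A.reshape(-1,3); 
    for y0 in np.arange(0,.7,.1):
        k=(B[:,2]>.09)&(B[:,2]<.6)&(B[:,0]>.45)&(B[:,0]<1)&(B[:,1]>y0)&(B[:,1]<y0+.1)
        if k.any(): i=np.argsort(B[k][:,0])[20 if k.sum()>20 else 0]; print(y0.round(1),k.sum(),B[k][i].round(3))
ob()
E
```

```text
[[0.5393 0.2072 0.045 ]
 [0.5262 0.1696 0.045 ]
 [0.5026 0.2201 0.045 ]]
[(np.float64(0.019893979242644428), np.float64(0.03517468846348647)), (np.float64(0.020458381103547536), np.float64(-0.0047165571474105305)), (np.float64(-0.01904413475220237), np.float64(0.03466229113848887))]
0.0 2129 [0.732 0.088 0.111]
0.1 2577 [0.731 0.164 0.228]
0.2 1687 [0.731 0.259 0.215]
0.3 1691 [0.731 0.358 0.167]
0.4 1747 [0.731 0.435 0.313]
0.5 1498 [0.73  0.574 0.303]
0.6 17229 [0.451 0.648 0.202]
0.0 428 [0.734 0.095 0.358]
0.1 3397 [0.732 0.113 0.117]
0.2 4048 [0.732 0.25  0.28 ]
0.3 4900 [0.732 0.38  0.278]
0.4 6561 [0.732 0.444 0.313]
0.5 7536 [0.732 0.526 0.185]
0.6 6909 [0.451 0.675 0.395]
t0.40 pos [ 171.4 -600.9  239.4] yaw 15.92 tilt 0.02 w 86.8 F [-1.2 -0.1  0.6] q [-1.47  0.53  1.43 -0.    1.18 -0.18]
```

Call:
step_arm(slide=[[0, 0, 0], [0, 0, 0], [0, 0, 0], [0, 0, 0], [0, 0, 0], [0, 0, 0], [0, 0, 0], [0, 0, 0], [0, 0, 0]], twist=[-6.77, -6.77, -6.77, -6.77, -6.77, -6.77, -6.77, -6.77, 0], jaw=60, force=40)

```text
time: 1.15
position: [0.1714, -0.601, 0.2395]
tool_rot: [0.818, 0.575, -0.0, -0.0]
ft_force: [-0.7, -0.9, 0.2]
grip_width: 0.0602
```

```bash
python3 - <<'E'
from h import *
delta([.538,-.1215,.20])
E
```

```text
t1.15 pos [ 171.4 -601.   239.5] yaw 70.19 tilt 0.01 w 60.2 F [-0.7 -0.9  0.2] q [-1.47  0.53  1.43 -0.    1.18 -1.13]
delta tool mm [575.3 182.4  39.5]
```

Call:
step_arm(slide=[[20, 6, 0], [36, 11, 0], [36, 11, 0], [36, 12, 0], [36, 12, 0], [36, 12, 0], [36, 12, 0], [36, 12, 0], [36, 12, 0], [36, 11, 0], [36, 11, 0], [36, 11, 0], [36, 11, 0], [36, 11, 0], [36, 11, 0], [36, 11, 8], [15, 5, 8], [0, 0, 8], [0, 0, 8], [0, 0, 0]], twist=[0, 0, 0, 0, 0, 0, 0, 0, 0, 0, 0, 0, 0, 0, 0, 0, 0, 0, 0, 0])

```text
time: 2.82
position: [0.5368, -0.1225, 0.2057]
tool_rot: [0.819, 0.574, -0.001, -0.002]
ft_force: [0.1, -0.6, -0.3]
grip_width: 0.0599
```

```bash
python3 - <<'E'
from h import *
delta([.538,-.1215,.20])
snap('wrist','w1.png'); snap('top','t1.png')
E
```

```text
t2.82 pos [ 536.8 -122.5  205.7] yaw 69.99 tilt 0.24 w 59.9 F [ 0.1 -0.6 -0.3] q [-0.43  0.47  1.65 -0.    1.02 -0.08]
delta tool mm [1.3 0.8 5.7]
```

View pics/w1.png

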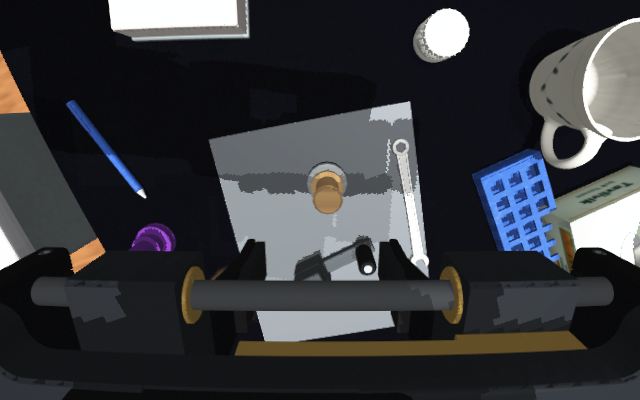

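```bash
python3 - <<'E'
from h import *
c=snap('wrist','w1b.png'); P=cloud(c)
B=P.reshape(-1,3)
k=(np.hypot(B[:,0]-.538,B[:,1]+.1215)<.05)
cap=k&(B[:,2]>.077)&(B[:,2]<.1); print('cap',cap.sum(),B[cap].mean(0).round(4),B[cap].min(0).round(4),B[cap].max(0).round(4))
f=k&(B[:,2]>.013)&(B[:,2]<.021); print('foot',f.sum(),B[f].min(0).round(4),B[f].max(0).round(4))
print(onplane(c,[(327,199)],.082),onplane(c,[(326,183)],.017))
c=cv2.imread('pics/w1b.png'); cv2.imwrite('pics/w1z.png',cv2.resize(c[140:230,270:390],None,fx=6,fy=6))
E
```

```text
cap 682 [ 0.5416 -0.121   0.0818] [ 0.5288 -0.1346  0.0773] [ 0.5538 -0.1092  0.0843]
foot 425 [ 0.5205 -0.1388  0.0134] [ 0.5619 -0.101   0.0197]
[[ 0.54252507 -0.12218374  0.082     ]] [[ 0.54213984 -0.12299762  0.017     ]]
```

View pics/w1z.png

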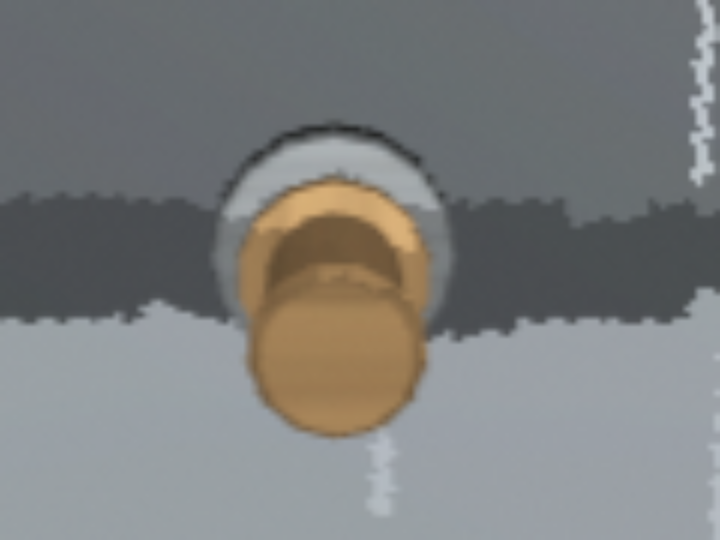

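Call:
step_arm(slide=[[2, 2.7, 5], [0, 0, 20], [0, 0, 25], [0, 0, 25], [0, 0, 25], [0, 0, 20], [0, 0, 15], [0, 0, 7], [0, 0, 4], [0, 0, 0], [0, 0, 0], [0, 0, 0]], twist=[0, 0, 0, 0, 0, 0, 0, 0, 0, 0, 0, 0])

```text
time: 3.97
position: [0.5425, -0.1219, 0.0626]
tool_rot: [0.819, 0.574, 0.001, 0.001]
ft_force: [0.4, -0.1, 0.3]
grip_width: 0.0598
```

```bash
python3 - <<'E'
from h import *
delta([.540,-.1215,.054])
snap('wrist','w2.png')
E
```

```text
t3.97 pos [ 542.5 -121.9   62.6] yaw 70.07 tilt 0.13 w 59.8 F [ 0.4 -0.1  0.3] q [-0.42  0.7   1.74  0.    0.7  -0.07]
delta tool mm [-0.5 -2.5  8.6]
```

View pics/w2.png

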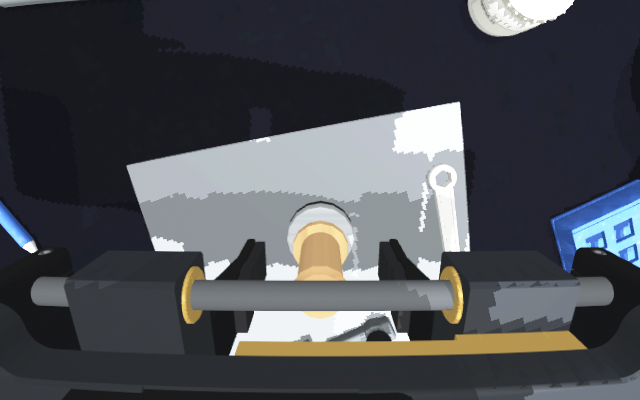

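Call:
step_arm(slide=[[-0.5, -1.5, 5], [0, 0, 3], [0, 0, 0], [0, 0, 0]], twist=[0, 0, 0, 0])

```text
time: 4.35
position: [0.5399, -0.1213, 0.0534]
tool_rot: [0.819, 0.574, -0.0, -0.0]
ft_force: [0.6, 0.0, -0.0]
grip_width: 0.06
```

Call:
step_arm(slide=[[0, 0, 0], [0, 0, 0], [0, 0, 0], [0, 0, 0], [0, 0, 0], [0, 0, 0], [0, 0, 0], [0, 0, 0]], twist=[0, 0, 0, 0, 0, 0, 0, 0], jaw=10, force=45)

```text
time: 5.02
position: [0.5404, -0.1215, 0.0535]
tool_rot: [0.819, 0.574, 0.0, 0.0]
ft_force: [0.7, -0.1, -1.3]
grip_width: 0.0221
```

```bash
python3 - <<'E'
from h import *
ob()
E
```

```text
t5.02 pos [ 540.4 -121.5   53.5] yaw 70.08 tilt 0.03 w 22.1 F [ 0.7 -0.1 -1.3] q [-0.42  0.71  1.75  0.    0.68 -0.08]
```

Call:
step_arm(slide=[[0, 0, -10], [0, 0, -20], [0, 0, -20], [0, 0, -20], [0, 0, -20], [15, -5, 0], [25, -9, 0], [30, -11, 0], [30, -11, 0], [30, -11, 0], [30, -11, 0], [30, -11, 0], [30, -11, 0], [30, -11, 0], [28, -11, 0], [20, -8, 0], [10.5, -4.3, 0], [0, 0, 0], [0, 0, 0], [0, 0, 0]], twist=[0, 0, 0, 0, 0, 0, 0, 0, 0, 0, 0, 0, 0, 0, 0, 0, 0, 0, 0, 0])

```text
time: 6.68
position: [0.5376, 0.2062, 0.1435]
tool_rot: [0.819, 0.574, -0.001, 0.0]
ft_force: [-0.1, 1.0, -2.7]
grip_width: 0.022
```

```bash
python3 - <<'E'
from h import *
delta([.5394,.2071,.100])
c=snap('wrist','w3.png'); snap('scene','s3.png')
B=cloud(snap('scene')).reshape(-1,3)
E
```

```text
t6.68 pos [537.6 206.2 143.5] yaw 70.04 tilt 0.07 w 22.0 F [-0.1  1.  -2.7] q [ 0.17  0.59  1.64 -0.    0.91  0.52]
delta tool mm [ 1.5  1.4 43.5]
```

View pics/w3.png

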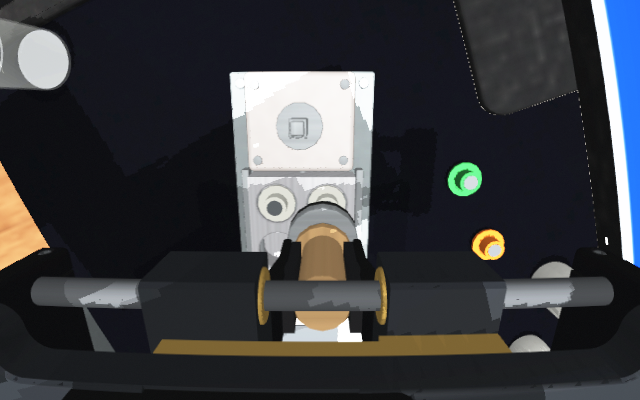

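View pics/s3.png

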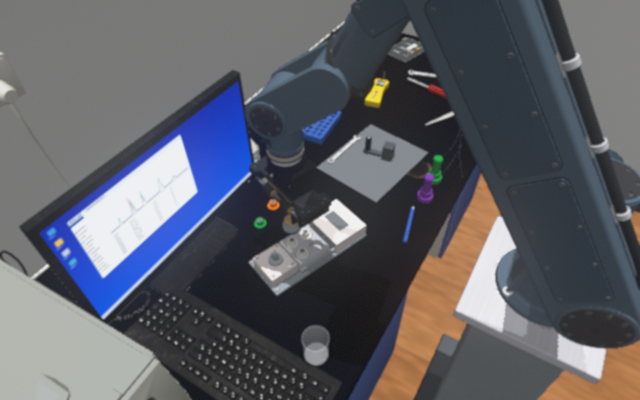

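Call:
step_arm(slide=[[1, 1, 10], [0, 0, 15], [0, 0, 10], [0, 0, 6], [0, 0, 2], [0, 0, 0], [0, 0, 0], [0, 0, 0]], twist=[0, 0, 0, 0, 0, 0, 0, 0])

```text
time: 7.5
position: [0.5395, 0.2083, 0.101]
tool_rot: [0.819, 0.574, 0.001, 0.0]
ft_force: [0.5, -0.4, -2.1]
grip_width: 0.022
```

```bash
python3 - <<'E'
from h import *
delta([.5394,.2071,.0845])
c=snap('wrist','w4.png'); 
E
```

```text
t7.50 pos [539.5 208.3 101. ] yaw 70.08 tilt 0.07 w 22.0 F [ 0.5 -0.4 -2.1] q [0.18 0.66 1.67 0.   0.82 0.52]
delta tool mm [-1.1  0.3 16.5]
```

View pics/w4.png

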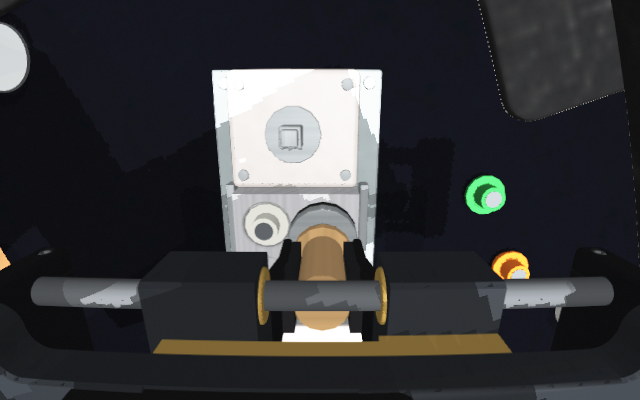

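Call:
step_arm(slide=[[-1, 0, 3], [0, 0, 2], [0, 0, 2], [0, 0, 1], [0, 0, 1], [0, 0, 1], [0, 0, 1], [0, 0, 1], [0, 0, 1], [0, 0, 1]], twist=[0, 0, 0, 0, 0, 0, 0, 0, 0, 0])

```text
time: 8.38
position: [0.5384, 0.2071, 0.0861]
tool_rot: [0.819, 0.574, -0.0, -0.0]
ft_force: [0.1, 0.0, -2.9]
grip_width: 0.0222
```

```bash
python3 - <<'E'
from h import *
delta([.5394,.2071,.0845])
E
```

```text
t8.38 pos [538.4 207.1  86.1] yaw 70.07 tilt 0.05 w 22.2 F [ 0.1  0.  -2.9] q [0.17 0.68 1.68 0.   0.79 0.52]
delta tool mm [0.3 1.  1.6]
```

Call:
step_arm(slide=[[0, 0.5, 1], [0, 0, 1], [0, 0, 0.5], [0, 0, 0]], twist=[0, 0, 0, 0])

```text
time: 8.72
position: [0.5392, 0.2073, 0.0845]
tool_rot: [0.819, 0.574, 0.0, -0.0]
ft_force: [-0.8, 1.0, 1.6]
grip_width: 0.0219
```

```bash
python3 - <<'E'
from h import *
ob()
E
```

```text
t8.72 pos [539.2 207.3  84.5] yaw 70.07 tilt 0.03 w 21.9 F [-0.8  1.   1.6] q [0.17 0.68 1.67 0.   0.78 0.52]
```

Call:
step_arm(slide=[[0, 0, 1], [0, 0, 0.5], [0, 0, 0]], twist=[0, 0, 0])

```text
time: 8.97
position: [0.5395, 0.2078, 0.0842]
tool_rot: [0.819, 0.574, 0.001, -0.0]
ft_force: [-2.2, 2.6, 9.7]
grip_width: 0.0221
```

```bash
python3 - <<'E'
from h import *
ob()
E
```

```text
t8.97 pos [539.5 207.8  84.2] yaw 70.07 tilt 0.10 w 22.1 F [-2.2  2.6  9.7] q [0.17 0.68 1.67 0.   0.78 0.52]
```

Call:
step_arm(slide=[[0, 0, 1], [0, 0, 0.5], [0, 0, 0]], twist=[0, 0, 0])

```text
time: 9.22
position: [0.5396, 0.208, 0.0841]
tool_rot: [0.819, 0.574, 0.001, 0.0]
ft_force: [-4.4, 3.0, 18.3]
grip_width: 0.0221
```

Call:
step_arm(slide=[[0, 0, -6], [0, 0, -12], [0, 0, -12], [-10, 0, -8], [-15, 0, 0], [-15, 0, 0], [0, 0, 0], [0, 0, 0]], twist=[0, 0, 0, 0, 0, 0, 0, 0])

```text
time: 9.88
position: [0.5242, 0.1677, 0.1183]
tool_rot: [0.82, 0.573, -0.001, -0.001]
ft_force: [0.4, 0.5, -2.4]
grip_width: 0.022
```

```bash
python3 - <<'E'
from h import *
delta([.5262,.1696,.10])
c=snap('wrist','w5.png');P=cloud(c)
xh=np.array([.9397,-.342]);yh=np.array([.342,.9397]);C=np.array([.5086,.181])
B=P.reshape(-1,3);q=B[:,:2]-C;X=q@xh;Y=q@yh
for n,x,y in [('l1',.02,.035),('l3',-.02,.035)]:
    k=np.hypot(X-x,Y-y)<.007; print(n,k.sum(),np.percentile(B[k][:,2],[5,50,95]).round(4))
E
```

```text
t9.88 pos [524.2 167.7 118.3] yaw 69.92 tilt 0.16 w 22.0 F [ 0.4  0.5 -2.4] q [0.11 0.6  1.72 0.   0.82 0.46]
delta tool mm [ 2.5  1.3 18.3]
l1 311 [0.0335 0.0346 0.0357]
l3 1936 [0.045  0.1873 0.1956]
```

View pics/w5.png

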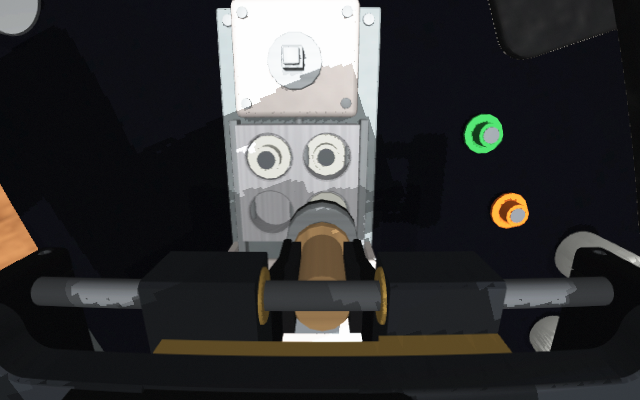

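Call:
step_arm(slide=[[1, 1, 6], [0, 0, 8], [0, 0, 4], [0, 0, 2], [0, 0, 2], [0, 0, 1], [0, 0, 1], [0, 0, 1], [0, 0, 1], [0, 0, 1], [0, 0, 1], [0, 0, 1], [0, 0, 1], [0, 0, 1], [0, 0, 1], [0, 0, 1], [0, 0, 0]], twist=[0, 0, 0, 0, 0, 0, 0, 0, 0, 0, 0, 0, 0, 0, 0, 0, 0])

```text
time: 11.35
position: [0.5267, 0.17, 0.0856]
tool_rot: [0.819, 0.574, -0.0, -0.0]
ft_force: [-0.8, 0.1, -2.1]
grip_width: 0.0218
```

```bash
python3 - <<'E'
from h import *
delta([.5262,.1696,.0845])
E
```

```text
t11.35 pos [526.7 170.   85.6] yaw 70.08 tilt 0.03 w 21.8 F [-0.8  0.1 -2.1] q [ 0.11  0.66  1.74 -0.    0.75  0.46]
delta tool mm [-0.5 -0.3  1.1]
```

Call:
step_arm(slide=[[0, 0, 1], [0, 0, 1], [0, 0, 1], [0, 0, 0.5], [0, 0, 0]], twist=[0, 0, 0, 0, 0])

```text
time: 11.77
position: [0.5275, 0.1707, 0.0842]
tool_rot: [0.819, 0.574, 0.001, 0.0]
ft_force: [-2.1, 2.5, 8.7]
grip_width: 0.0217
```

```bash
python3 - <<'E'
from h import *
ob()
E
```

```text
t11.77 pos [527.5 170.7  84.2] yaw 70.07 tilt 0.13 w 21.7 F [-2.1  2.5  8.7] q [0.11 0.66 1.74 0.   0.74 0.46]
```

Call:
step_arm(slide=[[0, 0, 1], [0, 0, 0.5], [0, 0, 0]], twist=[0, 0, 0])

```text
time: 12.02
position: [0.5275, 0.1709, 0.0841]
tool_rot: [0.819, 0.574, 0.001, 0.0]
ft_force: [-3.2, 2.7, 17.5]
grip_width: 0.0219
```

Call:
step_arm(slide=[[0, 0, -6], [0, 0, -12], [0, 0, -12], [0, 0, -8], [13, -13, 0], [14, -14, 0], [12, -12, 0], [0, 0, 0], [0, 0, 0]], twist=[0, 0, 0, 0, 0, 0, 0, 0, 0])

```text
time: 12.77
position: [0.503, 0.2204, 0.1189]
tool_rot: [0.818, 0.575, -0.0, 0.0]
ft_force: [-0.1, -0.1, -2.5]
grip_width: 0.022
```

```bash
python3 - <<'E'
from h import *
delta([.5022,.2200,.0845])
E
```

```text
t12.77 pos [503.  220.4 118.9] yaw 70.19 tilt 0.04 w 22.0 F [-0.1 -0.1 -2.5] q [ 0.21  0.6   1.73 -0.    0.81  0.56]
delta tool mm [-0.6 -0.6 34.4]
```

Call:
step_arm(slide=[[0, 0, 6], [0, 0, 8], [0, 0, 4], [0, 0, 2], [0, 0, 2], [0, 0, 1], [0, 0, 1], [0, 0, 1], [0, 0, 1], [0, 0, 1], [0, 0, 1], [0, 0, 1], [0, 0, 1], [0, 0, 1], [0, 0, 1], [0, 0, 1], [0, 0, 1], [0, 0, 1], [0, 0, 1], [0, 0, 0]], twist=[0, 0, 0, 0, 0, 0, 0, 0, 0, 0, 0, 0, 0, 0, 0, 0, 0, 0, 0, 0])

```text
time: 14.43
position: [0.5036, 0.2206, 0.0843]
tool_rot: [0.819, 0.574, 0.001, -0.0]
ft_force: [-2.3, 2.2, 6.8]
grip_width: 0.0224
```

Call:
step_arm(slide=[[0, 0, 1], [0, 0, 0.5], [0, 0, 0]], twist=[0, 0, 0])

```text
time: 14.68
position: [0.5037, 0.2208, 0.0841]
tool_rot: [0.819, 0.574, 0.001, -0.0]
ft_force: [-3.3, 2.0, 16.3]
grip_width: 0.022
```

```bash
python3 - <<'E'
from h import *
ob()
E
```

```text
t14.68 pos [503.7 220.8  84.1] yaw 70.07 tilt 0.12 w 22.0 F [-3.3  2.  16.3] q [0.21 0.66 1.75 0.   0.73 0.56]
```

Call:
step_arm(slide=[[0, 0, -8], [0, 0, -15], [0, 0, -20], [0, 0, -20], [-25, 0, 0], [-30, 0, 0], [-30, 0, 0], [-20, 0, 0], [0, 0, 0], [0, 0, 0]], twist=[0, 0, 0, 0, 0, 0, 0, 0, 0, 0])

```text
time: 15.52
position: [0.4674, 0.1205, 0.1446]
tool_rot: [0.819, 0.573, -0.0, -0.0]
ft_force: [0.5, 0.6, -3.2]
grip_width: 0.0222
```

```bash
python3 - <<'E'
from h import *
ob()
c=snap('wrist','w6.png');P=cloud(c)
xh=np.array([.9397,-.342]);yh=np.array([.342,.9397]);C=np.array([.5086,.181])
B=P.reshape(-1,3);q=B[:,:2]-C;X=q@xh;Y=q@yh
for n,x,y in [('l1',.02,.035),('l2',.02,-.005),('l3',-.02,.035),('cell4',-.02,-.005)]:
    k=np.hypot(X-x,Y-y)<.007; print(n,k.sum(),np.percentile(B[k][:,2],[5,50,95]).round(4))
cv2.imwrite('pics/w6z.png',cv2.resize(c['color'][0:300,170:470],None,fx=2,fy=2))
E
```

```text
t15.52 pos [467.4 120.5 144.6] yaw 69.93 tilt 0.02 w 22.2 F [ 0.5  0.6 -3.2] q [0.02 0.49 1.88 0.   0.78 0.37]
l1 351 [0.0232 0.0345 0.0358]
l2 297 [0.0223 0.0342 0.0355]
l3 330 [0.0225 0.0345 0.0357]
cell4 242 [0.0131 0.0143 0.0155]
```

View pics/w6z.png

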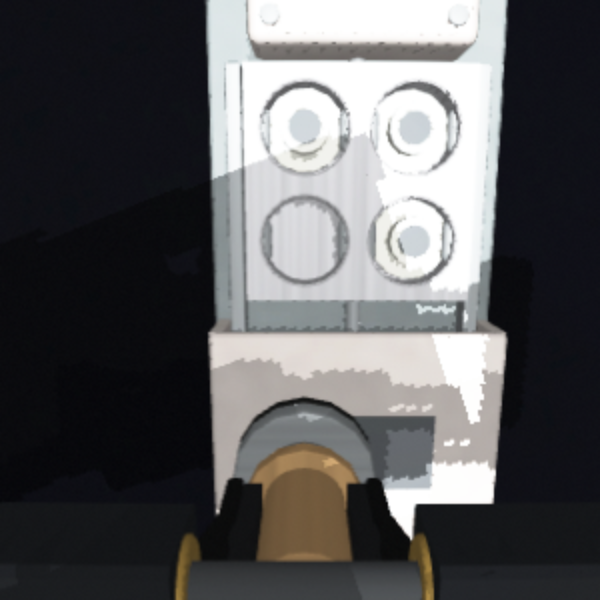

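Call:
step_arm(slide=[[-12, 9, 0], [-24, 18, 0], [-28, 21, 0], [-28, 21, 0], [-28, 21, 0], [-28, 21, 0], [-28, 21, 0], [-16, 12, 0], [-10, 7, 0], [0, 0, 0], [0, 0, 20], [0, 0, 20], [0, 0, 20], [0, 0, 10], [0, 0, 0], [0, 0, 0]], twist=[0, 0, 0, 0, 0, 0, 0, 0, 0, 0, 0, 0, 0, 0, 0, 0])

```text
time: 16.9
position: [0.5404, -0.1186, 0.0743]
tool_rot: [0.818, 0.575, -0.0, -0.001]
ft_force: [-0.3, 1.1, -2.6]
grip_width: 0.0222
```

```bash
python3 - <<'E'
from h import *
delta([.540,-.1215,.0535])
snap('top','t6.png');snap('scene','s6.png')
c=cv2.imread('pics/s6.png'); cv2.imwrite('pics/s6z.png',cv2.resize(c[100:260,270:470],None,fx=4,fy=4))
E
```

```text
t16.90 pos [ 540.4 -118.6   74.3] yaw 70.16 tilt 0.11 w 22.2 F [-0.3  1.1 -2.6] q [-0.42  0.68  1.74  0.    0.72 -0.07]
delta tool mm [-2.8  0.6 20.8]
```

View pics/s6z.png

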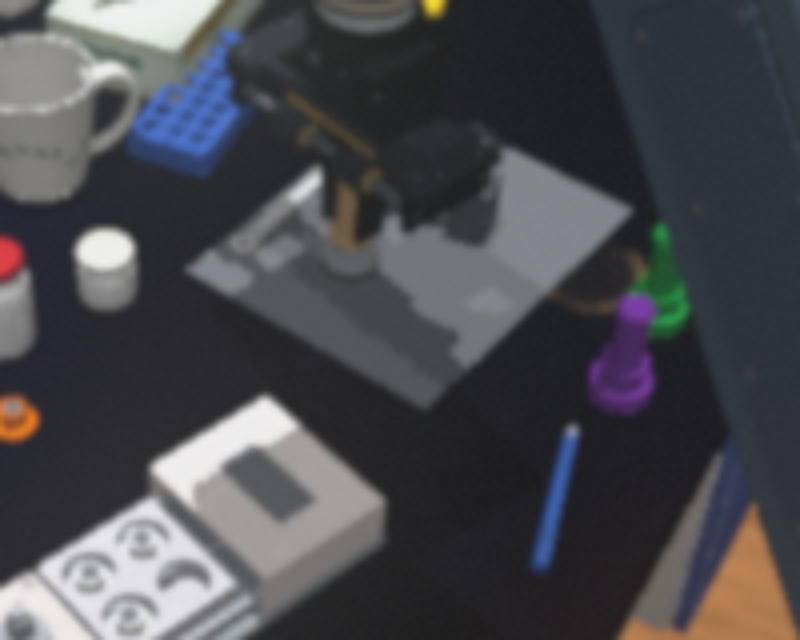

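Lower the pusher onto the mat gently and release.

Call:
step_arm(slide=[[0, 0, 8], [0, 0, 6], [0, 0, 3], [0, 0, 1.5], [0, 0, 1], [0, 0, 0.8], [0, 0, 0], [0, 0, 0]], twist=[0, 0, 0, 0, 0, 0, 0, 0])

```text
time: 17.67
position: [0.5409, -0.1202, 0.0543]
tool_rot: [0.819, 0.574, 0.0, 0.0]
ft_force: [-0.3, -0.2, -2.7]
grip_width: 0.0221
```

```bash
python3 - <<'E'
from h import *
delta([.540,-.1215,.0535])
E
```

```text
t17.67 pos [ 540.9 -120.2   54.3] yaw 70.07 tilt 0.01 w 22.1 F [-0.3 -0.2 -2.7] q [-0.42  0.71  1.75  0.    0.68 -0.07]
delta tool mm [-1.6 -0.4  0.8]
```

Call:
step_arm(slide=[[0, 0, 0.5], [0, 0, 0.5], [0, 0, 0]], twist=[0, 0, 0])

```text
time: 17.92
position: [0.5411, -0.1201, 0.0536]
tool_rot: [0.819, 0.574, 0.0, 0.0]
ft_force: [0.5, 0.4, -0.3]
grip_width: 0.0219
```

```bash
python3 - <<'E'
from h import *
ob()
E
```

```text
t17.92 pos [ 541.1 -120.1   53.6] yaw 70.07 tilt 0.04 w 21.9 F [ 0.5  0.4 -0.3] q [-0.42  0.71  1.75  0.    0.68 -0.07]
```

Call:
step_arm(slide=[[0, 0, 0], [0, 0, 0], [0, 0, 0], [0, 0, -5], [0, 0, -20], [0, 0, -30], [0, 0, -30], [0, 0, -35], [0, 0, -30], [-27, -4, 0], [-27, -4, 0], [-27, -4, 0], [-26, -4, 0], [0, 0, 0], [0, 0, 0]], twist=[0, 0, 0, 0, 0, 0, 0, 0, 0, 6.5, 6.5, 6.5, 6.5, 0, 0], jaw=60)

```text
time: 19.17
position: [0.4739, -0.2053, 0.2037]
tool_rot: [0.927, 0.374, 0.0, 0.0]
ft_force: [-0.4, -0.7, -0.2]
grip_width: 0.0601
```

```bash
python3 - <<'E'
from h import *
delta([.4897,-.2150,.2])
snap('wrist','w7.png')
E
```

```text
t19.17 pos [ 473.9 -205.3  203.7] yaw 43.98 tilt 0.01 w 60.1 F [-0.4 -0.7 -0.2] q [-0.63  0.43  1.74  0.    0.97  0.18]
delta tool mm [ 4.6 18.   3.7]
```

View pics/w7.png

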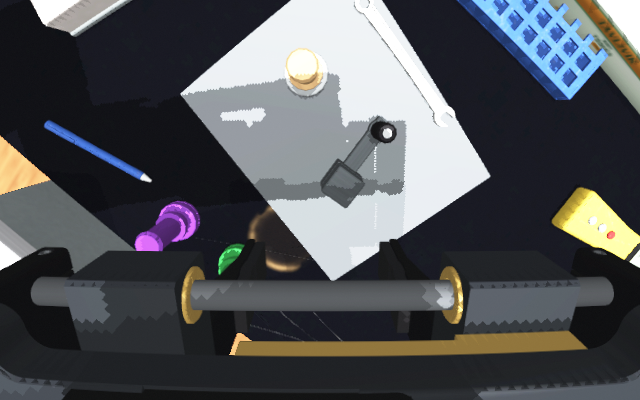

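```bash
python3 - <<'E'
from h import *
c=snap('wrist'); im=c['color']
cv2.imwrite('pics/w7z.png',cv2.resize(im[105:220,300:420],None,fx=6,fy=6))
P=cloud(c);B=P.reshape(-1,3)
k=(np.hypot(B[:,0]-.4897,B[:,1]+.215)<.03)&(abs(B[:,2]-.049)<.004);H=B[k]
print(k.sum(),H.mean(0)); (cx,cy),(w,h),a=cv2.minAreaRect((H[:,:2]*1000).astype(np.float32)); print('hub',cx,cy,w,h,a)
k=(np.hypot(B[:,0]-.5506,B[:,1]+.2048)<.025)&(abs(B[:,2]-.057)<.0035);H=B[k]
print('knob',k.sum(),H.mean(0),(H.min(0)+H.max(0))/2)
c=snap('top');B=cloud(c).reshape(-1,3)
k=(np.hypot(B[:,0]-.4897,B[:,1]+.215)<.03)&(abs(B[:,2]-.049)<.004);H=B[k];print('tophub',k.sum(),H.mean(0))
E
```

```text
1030 [ 0.49167374 -0.2141097   0.04917316]
hub 491.333251953125 -214.76425170898438 30.22058868408203 30.168954849243164 8.125354766845703
knob 328 [ 0.55297761 -0.20573904  0.05696279] [ 0.55312415 -0.20619351  0.05685073]
tophub 46 [ 0.49404129 -0.21073655  0.04937105]
```

View pics/w7z.png

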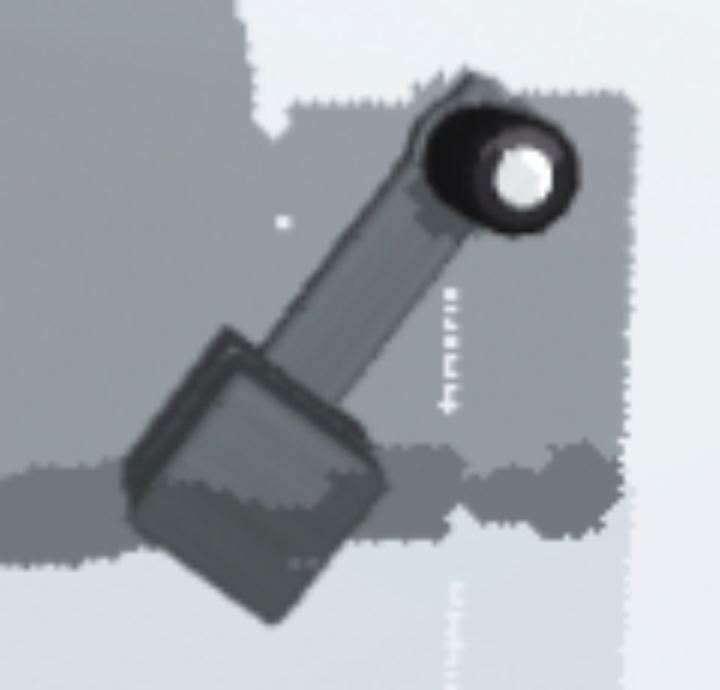

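Call:
step_arm(slide=[[0, 0, 0], [0, 0, 0], [0, 0, 0], [0, 0, 0], [0, 0, 0], [0, 0, 0], [0, 0, 0], [0, 0, 0]], twist=[5.98, 5.98, 5.98, 5.98, 5.98, 5.98, 0, 0])

```text
time: 19.98
position: [0.4752, -0.2038, 0.2032]
tool_rot: [0.997, 0.074, 0.0, -0.0]
ft_force: [0.5, 0.7, 0.4]
grip_width: 0.0599
```

```bash
python3 - <<'E'
from h import *
delta([.4905,-.2148,.036])
c=snap('wrist'); P=cloud(c);B=P.reshape(-1,3)
k=(np.hypot(B[:,0]-.4897,B[:,1]+.215)<.03)&(abs(B[:,2]-.049)<.004);H=B[k]
(cx,cy),(w,h),a=cv2.minAreaRect((H[:,:2]*1000).astype(np.float32)); print('hub',cx,cy,w,h,a)
E
```

```text
t19.98 pos [ 475.2 -203.8  203.2] yaw 8.46 tilt 0.00 w 59.9 F [0.5 0.7 0.4] q [-0.62  0.43  1.74  0.    0.97  0.8 ]
delta tool mm [ 13.5  13.1 167.2]
hub 491.8523864746094 -214.7145233154297 29.638469696044922 29.758928298950195 6.986734867095947
```

Call:
step_arm(slide=[[7, 7, 0], [7, 6, 10], [0, 0, 30], [0, 0, 30], [0, 0, 30], [0, 0, 25], [0, 0, 20], [0, 0, 14], [0, 0, 7], [0, 0, 2], [0, 0, 0], [0, 0, 0], [0, 0, 0]], twist=[0.4, 0, 0, 0, 0, 0, 0, 0, 0, 0, 0, 0, 0])

```text
time: 21.12
position: [0.4911, -0.216, 0.0363]
tool_rot: [0.998, 0.068, 0.001, 0.001]
ft_force: [-0.7, 0.0, 0.2]
grip_width: 0.0599
```

```bash
python3 - <<'E'
from h import *
delta([.491,-.2148,.034])
E
```

```text
t21.12 pos [ 491.1 -216.    36.3] yaw 7.81 tilt 0.13 w 59.9 F [-0.7  0.   0.2] q [-0.62  0.73  1.8   0.    0.61  0.81]
delta tool mm [ 0.1 -1.2  2.3]
```

Call:
step_arm(slide=[[0, -0.8, 2], [0, 0, 0], [0, 0, 0]], twist=[0, 0, 0])

```text
time: 21.37
position: [0.4903, -0.2147, 0.0337]
tool_rot: [0.998, 0.068, 0.0, 0.0]
ft_force: [-0.1, -0.7, 0.1]
grip_width: 0.0601
```

Call:
step_arm(slide=[[0, 0, 0], [0, 0, 0], [0, 0, 0], [0, 0, 0], [0, 0, 0], [0, 0, 0], [0, 0, 0]], twist=[0, 0, 0, 0, 0, 0, 0], jaw=20, force=45)

```text
time: 21.95
position: [0.4902, -0.2148, 0.0332]
tool_rot: [0.998, 0.068, 0.0, 0.0]
ft_force: [0.1, 0.0, 0.8]
grip_width: 0.0295
```

```bash
python3 - <<'E'
from h import *
ob()
E
```

```text
t21.95 pos [ 490.2 -214.8   33.2] yaw 7.81 tilt 0.01 w 29.5 F [0.1 0.  0.8] q [-0.62  0.74  1.8  -0.    0.6   0.81]
```

Call:
step_arm(slide=[[0, 0, -10], [0, 0, -25], [0, 0, -30], [0, 0, -30], [0, 0, -25], [0, 0, -20], [0, 0, 0], [0, 0, 0], [0, 0, 0], [0, 0, 0], [0, 0, 0], [0, 0, 0], [0, 0, 0]], twist=[0, 0, -6.9, -6.9, -6.9, -6.9, -6.9, -6.9, -6.9, -6.9, -7, 0, 0])

```text
time: 23.03
position: [0.4898, -0.2143, 0.1734]
tool_rot: [0.82, 0.572, -0.0, -0.0]
ft_force: [-0.2, -0.5, -2.5]
grip_width: 0.0295
```

```bash
python3 - <<'E'
from h import *
delta([.5418,.2722,.173])
snap('wrist','w8.png')
E
```

```text
t23.03 pos [ 489.8 -214.3  173.4] yaw 69.82 tilt 0.04 w 29.5 F [-0.2 -0.5 -2.5] q [-0.62  0.5   1.72  0.    0.92 -0.27]
delta tool mm [ 474.6 -119.     0.5]
```

View pics/w8.png

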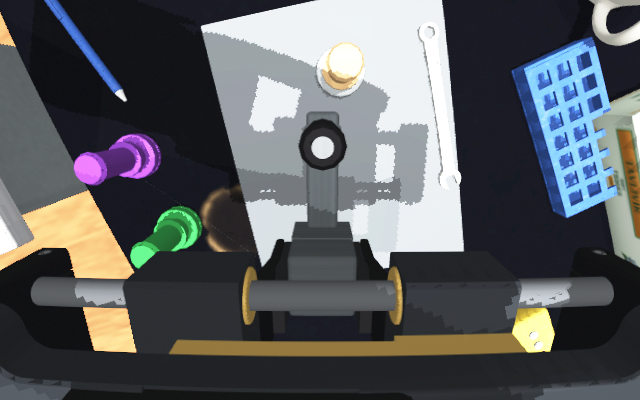

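Call:
step_arm(slide=[[15, -5, 0], [30, -10, 0], [35, -11, 0], [35, -11, 0], [35, -12, 0], [35, -12, 0], [35, -12, 0], [35, -12, 0], [35, -11, 0], [35, -11, 0], [25, -8, 0], [15, -4, 0], [0, 0, 0], [0, 0, 0], [0, 0, 0]], twist=[0, 0, 0, 0, 0, 0, 0, 0, 0, 0, 0, 0, 0, 0, 0])

```text
time: 24.33
position: [0.5029, 0.1685, 0.1732]
tool_rot: [0.819, 0.573, -0.0, 0.0]
ft_force: [0.2, -0.3, -2.9]
grip_width: 0.0296
```

```bash
python3 - <<'E'
from h import *
delta([.5418,.2722,.173])
c=snap('wrist','w9.png')
E
```

```text
t24.33 pos [502.9 168.5 173.2] yaw 69.94 tilt 0.05 w 29.6 F [ 0.2 -0.3 -2.9] q [ 0.11  0.49  1.74 -0.    0.91  0.46]
delta tool mm [1.108e+02 9.000e-01 1.000e-01]
```

View pics/w9.png

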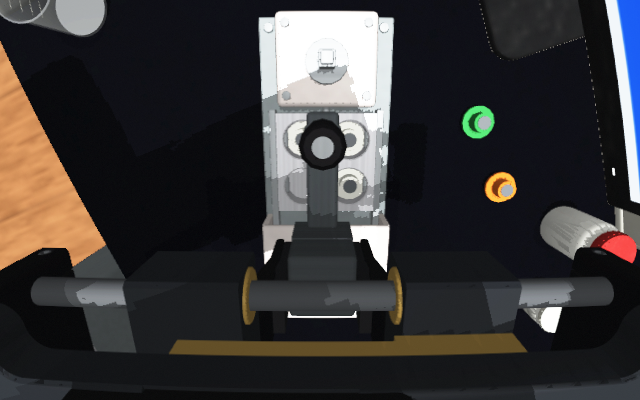

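```bash
python3 - <<'E'
from h import *
c=snap('wrist'); im=c['color']
cv2.imwrite('pics/w9z.png',cv2.resize(im[30:170,260:400],None,fx=5,fy=5,interpolation=cv2.INTER_CUBIC))
o,r=ob(); p=o['position']
def T(w): return (r.T@(np.array(w)-p)*1000).round(1)
B=cloud(c).reshape(-1,3)
# knob top
zk=p[2]+.0238
k=(abs(B[:,2]-zk)<.004); 
rel=(B-p)@r*1000
k&=(abs(rel[:,1])<15)&(abs(rel[:,0]-62)<15)
H=rel[k];print('knob',k.sum(),H.mean(0),(H.min(0)+H.max(0))/2)
k=(abs(B[:,2]-(p[2]+.0158))<.004)&(abs(rel[:,1])<20)&(abs(rel[:,0])<20);H=rel[k];print('hub',k.sum(),H.min(0),H.max(0))
# shaft
k=(abs(rel[:,0]-110)<25)&(abs(rel[:,1])<25)
S=k&(B[:,2]>.0665)&(B[:,2]<.076);print('tip',S.sum(),rel[S].mean(0).round(2),rel[S].min(0),rel[S].max(0))
S=k&(B[:,2]>.0435)&(B[:,2]<.049);print('collar',S.sum(),rel[S].min(0),rel[S].max(0),(rel[S].min(0)+rel[S].max(0))/2)
E
```

```text
t24.43 pos [503.1 167.9 173.2] yaw 69.88 tilt 0.04 w 29.8 F [ 0.2  0.1 -3. ] q [ 0.11  0.49  1.74 -0.    0.91  0.46]
knob 1805 [ 64.12326351  -0.27431649 -23.64643171] [ 63.65901177  -0.2455969  -23.27436197]
hub 2425 [-13.36300238 -19.92967522 -19.78462102] [ 17.42766923  19.98676905 -11.81585233]
tip 192 [111.99   2.63 102.95] [107.32657614  -1.51120429 100.68495949] [116.89739182   6.88227074 105.02485585]
collar 1230 [ 95.65206911 -13.04989742 124.3456438 ] [128.37402844  19.82408969 129.1477846 ] [112.01304878   3.38709613 126.7467142 ]
```

View pics/w9z.png

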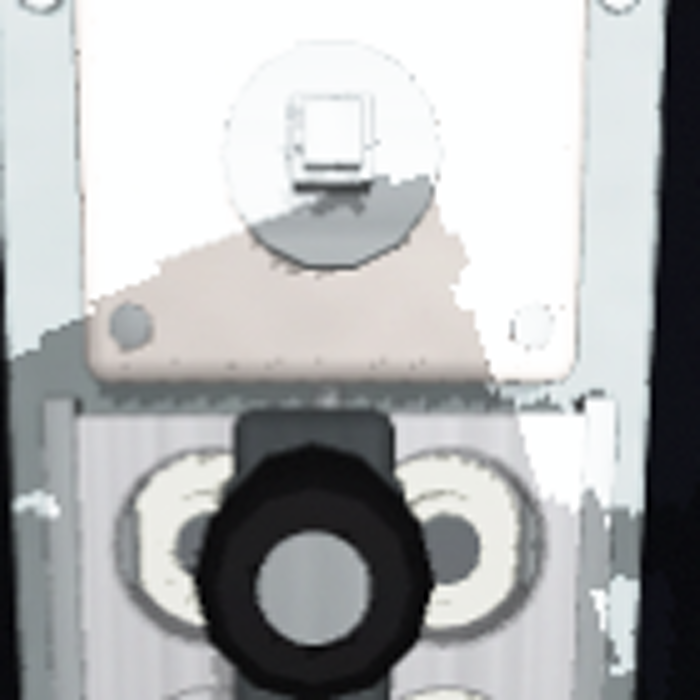

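Call:
step_arm(slide=[[10, 1, 10], [10, 1, 20], [5, 0, 15], [0, 0, 8], [0, 0, 0], [0, 0, 0], [0, 0, 0]], twist=[0, 0, 0, 0, 0, 0, 0])

```text
time: 25.02
position: [0.5141, 0.1915, 0.1206]
tool_rot: [0.819, 0.573, 0.0, 0.0]
ft_force: [0.9, -0.1, -2.7]
grip_width: 0.0295
```

```bash
cat > m.py <<'E'
from h import *
c=snap('wrist','w10.png'); im=c['color']
o,r=ob(); p=o['position']
B=cloud(c).reshape(-1,3); rel=(B-p)@r*1000
k=(abs(B[:,2]-p[2]-.0238)<.004)&(abs(rel[:,1])<15)&(abs(rel[:,0]-62)<15)
H=rel[k];print('knob',k.sum(),(H.min(0)+H.max(0))/2)
S0=(r.T@(np.array([.5418,.2722,.07])-p)*1000); print('top-based',S0)
k=(abs(rel[:,0]-S0[0])<25)&(abs(rel[:,1])<25)
S=k&(B[:,2]>.0665)&(B[:,2]<.076);print('tip',S.sum(),rel[S].mean(0).round(2),(rel[S].min(0)+rel[S].max(0))/2)
S=k&(B[:,2]>.0435)&(B[:,2]<.049);print('collar',S.sum(),rel[S].min(0),rel[S].max(0),(rel[S].min(0)+rel[S].max(0))/2)
E
python3 m.py; python3 - <<'E'
from h import *
s=snap('scene','s10.png'); B=cloud(s).reshape(-1,3)
k=(np.hypot(B[:,0]-.5418,B[:,1]-.2722)<.012)&(B[:,2]>.066)&(B[:,2]<.076)
print('scene tip',k.sum(),B[k].mean(0))
cv2.imwrite('pics/s10z.png',cv2.resize(s['color'][200:310,230:380],None,fx=5,fy=5,interpolation=cv2.INTER_CUBIC))
E
```

```text
t25.07 pos [514.2 191.6 120.9] yaw 69.96 tilt 0.08 w 29.8 F [-0.7  0.2 -2.9] q [ 0.15  0.6   1.73 -0.    0.81  0.5 ]
knob 1801 [ 63.49856434  -0.15397721 -23.14983425]
top-based [85.17279444 -1.79788074 50.98663344]
tip 268 [86.    0.18 50.66] [86.09172653  0.15840451 50.92676394]
collar 1562 [ 73.01924895 -15.89000038  72.52040969] [102.08909739  16.98342581  77.0389905 ] [87.55417317  0.54671271 74.7797001 ]
scene tip 14 [0.54472066 0.27374673 0.06821964]
```

View pics/w10.png

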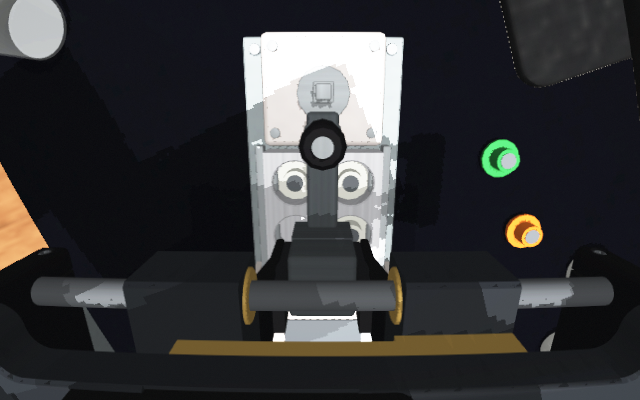

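View pics/s10z.png

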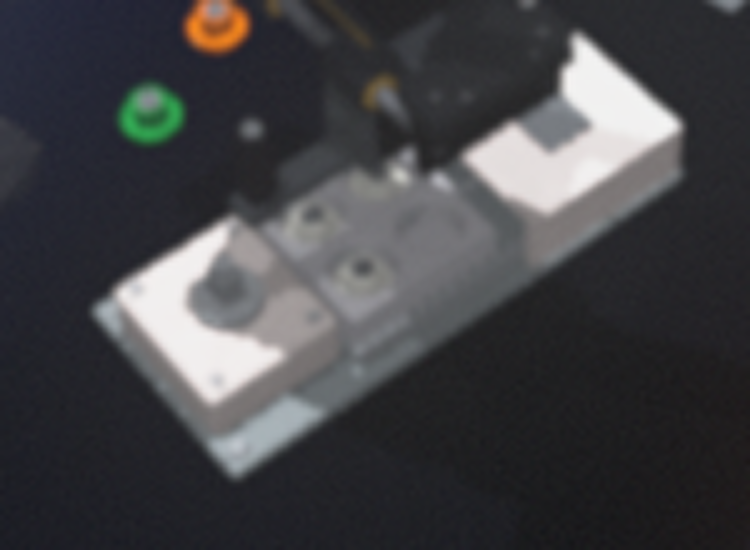

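Call:
step_arm(slide=[[12, 0.5, 0], [20, 0, 0], [22, 0, 0], [18, 0, 0], [9, 0, 0], [3.4, 0, 0], [0, 0, 4], [0, 0, 4], [0, 0, 0], [0, 0, 0], [0, 0, 0]], twist=[0, 0, 0, 0, 0, 0, 0, 0, 0, 0, 0])

```text
time: 26.03
position: [0.5427, 0.2702, 0.112]
tool_rot: [0.819, 0.573, -0.0, -0.0]
ft_force: [-0.2, 0.4, -3.0]
grip_width: 0.0296
```

```bash
python3 - <<'E'
from h import *
delta(np.array([.5142,.1916,.0762])+np.array([.342,.9397,0])*.0844+np.array([.9397,-.342,0])*.0005)
s=snap('scene','s11.png')
cv2.imwrite('pics/s11z.png',cv2.resize(s['color'][180:310,220:380],None,fx=5,fy=5,interpolation=cv2.INTER_CUBIC))
E
```

```text
t26.03 pos [542.7 270.2 112. ] yaw 69.94 tilt 0.05 w 29.6 F [-0.2  0.4 -3. ] q [ 0.28  0.67  1.58 -0.    0.89  0.63]
delta tool mm [ 0.8  0.6 35.8]
```

View pics/s11z.png

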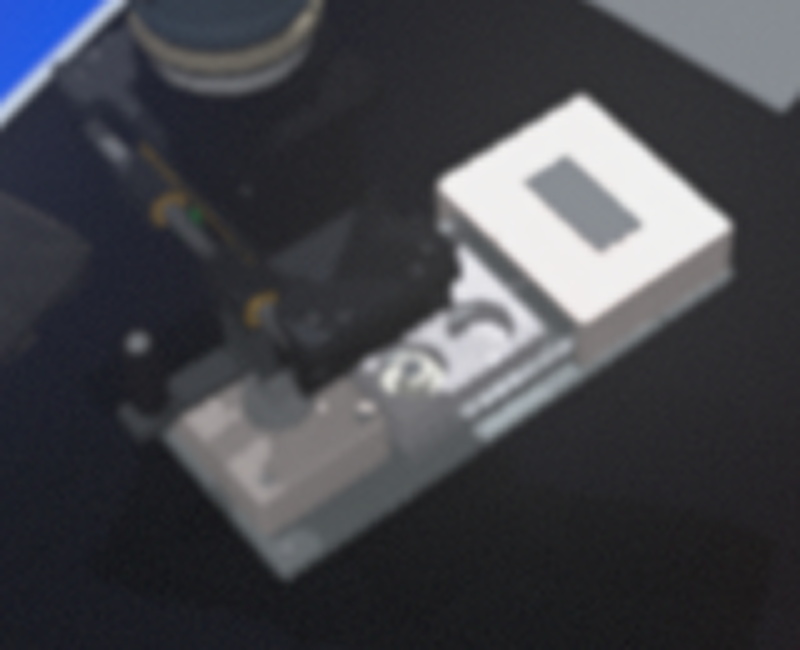

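Call:
step_arm(slide=[[0.6, 0.5, 4], [0, 0, 3], [0, 0, 3], [0, 0, 2], [0, 0, 2], [0, 0, 1], [0, 0, 1], [0, 0, 0]], twist=[0, 0, 0, 0, 0, 0, 0, 0])

```text
time: 26.75
position: [0.5435, 0.2713, 0.096]
tool_rot: [0.819, 0.574, -0.0, -0.0]
ft_force: [0.7, -0.8, -3.5]
grip_width: 0.0297
```

```bash
python3 - <<'E'
from h import *
delta(np.array([.5142,.1916,.0762])+np.array([.342,.9397,0])*.0844+np.array([.9397,-.342,0])*.0005)
E
```

```text
t26.75 pos [543.5 271.3  96. ] yaw 70.00 tilt 0.02 w 29.7 F [ 0.7 -0.8 -3.5] q [0.28 0.69 1.59 0.   0.86 0.63]
delta tool mm [-0.6  0.2 19.8]
```

Call:
step_arm(slide=[[0, 0, 1], [0, 0, 1], [0, 0, 1], [0, 0, 1], [0, 0, 1], [0, 0, 0]], twist=[0, 0, 0, 0, 0, 0])

```text
time: 27.25
position: [0.5435, 0.2713, 0.091]
tool_rot: [0.819, 0.574, -0.0, -0.0]
ft_force: [-0.6, 0.6, -2.6]
grip_width: 0.0295
```

```bash
python3 - <<'E'
from h import *
o,r=ob();print(o['moment'])
E
```

```text
t27.25 pos [543.5 271.3  91. ] yaw 70.00 tilt 0.03 w 29.5 F [-0.6  0.6 -2.6] q [ 0.28  0.7   1.59 -0.    0.85  0.63]
[-0.06828637 -0.05278118  0.04466033]
```

Underside at ~0.061, past the shoulder with no contact. Continue down.

Call:
step_arm(slide=[[0, 0, 2], [0, 0, 2], [0, 0, 2], [0, 0, 2], [0, 0, 2], [0, 0, 2], [0, 0, 1], [0, 0, 1], [0, 0, 0]], twist=[0, 0, 0, 0, 0, 0, 0, 0, 0])

```text
time: 28.0
position: [0.5435, 0.2713, 0.077]
tool_rot: [0.819, 0.574, -0.0, -0.0]
ft_force: [0.4, -0.1, -3.2]
grip_width: 0.0298
```

```bash
python3 - <<'E'
from h import *
o,r=ob();print(o['moment'])
E
```

```text
t28.00 pos [543.5 271.3  77. ] yaw 70.00 tilt 0.03 w 29.8 F [ 0.4 -0.1 -3.2] q [ 0.28  0.72  1.6  -0.    0.82  0.63]
[-0.08326811 -0.00567303 -0.01356264]
```

Call:
step_arm(slide=[[0, 0, 0.8], [0, 0, 0.8], [0, 0, 0.6], [0, 0, 0]], twist=[0, 0, 0, 0])

```text
time: 28.33
position: [0.5438, 0.2714, 0.0762]
tool_rot: [0.819, 0.574, 0.0, 0.0]
ft_force: [-1.6, -0.6, 5.0]
grip_width: 0.0296
```

```bash
python3 - <<'E'
from h import *
o,r=ob();print(o['moment'])
E
```

```text
t28.33 pos [543.8 271.4  76.2] yaw 70.00 tilt 0.03 w 29.6 F [-1.6 -0.6  5. ] q [ 0.28  0.72  1.6  -0.    0.82  0.63]
[-0.12070211  0.25737397  0.00307098]
```

Call:
step_arm(slide=[[0, 0, 0], [0, 0, 0], [0, 0, 0], [0, 0, -10], [0, 0, -20], [0, 0, -25], [20, 0, 0], [25, 0, 0], [18.5, 0, 0], [0, 0, 0], [0, 0, 10], [0, 0, 20], [0, 0, 15], [0, 0, 5], [0, 0, 0], [0, 0, 0]], twist=[0, 0, 0, 0, 0, 0, 0, 0, 0, 0, 0, 0, 0, 0, 0, 0], jaw=55)

```text
time: 29.67
position: [0.5651, 0.3303, 0.0798]
tool_rot: [0.819, 0.573, -0.001, -0.0]
ft_force: [0.4, -0.3, 0.2]
grip_width: 0.0548
```

```bash
python3 - <<'E'
from h import *
o,r=ob();
c=snap('wrist','w12.png')
E
```

```text
t29.67 pos [565.1 330.3  79.8] yaw 69.96 tilt 0.07 w 54.8 F [ 0.4 -0.3  0.2] q [ 0.36  0.76  1.47 -0.    0.91  0.71]
```

View pics/w12.png

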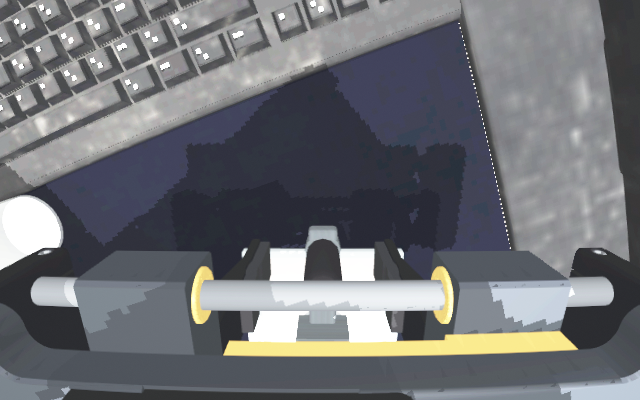

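Call:
step_arm(slide=[[0, 0, 0], [0, 0, 0], [0, 0, 0], [0, 0, 0], [0, 0, 0], [0, 0, 0], [0, 0, 0]], twist=[0, 0, 0, 0, 0, 0, 0], jaw=10, force=20)

```text
time: 30.3
position: [0.5654, 0.3311, 0.0801]
tool_rot: [0.819, 0.574, 0.0, 0.0]
ft_force: [0.1, -0.1, -0.4]
grip_width: 0.0176
```

```bash
python3 - <<'E'
from h import *
o,r=ob();p=o['position']
C=np.array([.5435,.2713])+np.array([.342,.9397])*.0014
v=p[:2]-C; print(C,np.linalg.norm(v),np.degrees(np.arctan2(v[1],v[0])))
# rows: clockwise by 12 deg per row in tool axes: x_t yaw70, y_t yaw -20 ; angle a from tool x, clockwise -> +tool y
a=np.radians(np.arange(0,361,12)); x=62*np.cos(a); y=62*np.sin(a)
print(np.c_[np.diff(x),np.diff(y)].round(1).tolist())
E
```

```text
t30.30 pos [565.4 331.1  80.1] yaw 70.01 tilt 0.01 w 17.6 F [ 0.1 -0.1 -0.4] q [ 0.36  0.76  1.47 -0.    0.91  0.71]
[0.5439788  0.27261558] 0.06226526878063668 69.86567672341434
[[-1.4, 12.9], [-4.0, 12.3], [-6.5, 11.2], [-8.7, 9.6], [-10.5, 7.6], [-11.8, 5.3], [-12.7, 2.7], [-13.0, 0.0], [-12.7, -2.7], [-11.8, -5.3], [-10.5, -7.6], [-8.7, -9.6], [-6.5, -11.2], [-4.0, -12.3], [-1.4, -12.9], [1.4, -12.9], [4.0, -12.3], [6.5, -11.2], [8.7, -9.6], [10.5, -7.6], [11.8, -5.3], [12.7, -2.7], [13.0, 0.0], [12.7, 2.7], [11.8, 5.3], [10.5, 7.6], [8.7, 9.6], [6.5, 11.2], [4.0, 12.3], [1.4, 12.9]]
```

Call:
step_arm(slide=[[-1.4, 12.9, 0], [-4.0, 12.3, 0], [-6.5, 11.2, 0], [-8.7, 9.6, 0], [-10.5, 7.6, 0], [0, 0, 0]], twist=[0, 0, 0, 0, 0, 0])

```text
time: 30.8
position: [0.6061, 0.2801, 0.0802]
tool_rot: [0.82, 0.572, -0.001, 0.0]
ft_force: [-1.9, 0.6, 3.6]
grip_width: 0.0177
```

```bash
cat > w.py <<'E'
from h import *
o,r=ob();p=o['position']
C=np.array([.5440,.2726]); v=p[:2]-C; print('rad %.1f ang %.1f'%(np.linalg.norm(v)*1000,np.degrees(np.arctan2(v[1],v[0]))))
E
python3 w.py
```

```text
t30.80 pos [606.1 280.1  80.2] yaw 69.82 tilt 0.07 w 17.7 F [-1.9  0.6  3.6] q [ 0.27  0.78  1.43 -0.    0.93  0.62]
rad 62.5 ang 6.9
```

Call:
step_arm(slide=[[-11.8, 5.3, 0], [-12.7, 2.7, 0], [-13.0, 0.0, 0], [-12.7, -2.7, 0], [-11.8, -5.3, 0], [-10.5, -7.6, 0], [-8.7, -9.6, 0], [-6.5, -11.2, 0], [-4.0, -12.3, 0], [-1.4, -12.9, 0], [0, 0, 0]], twist=[0, 0, 0, 0, 0, 0, 0, 0, 0, 0, 0])

```text
time: 31.72
position: [0.5215, 0.2131, 0.0804]
tool_rot: [0.819, 0.574, -0.0, 0.001]
ft_force: [-1.9, -3.1, 4.5]
grip_width: 0.0176
```

```bash
python3 w.py; python3 - <<'E'
from h import *
s=snap('scene','s13.png')
cv2.imwrite('pics/s13z.png',cv2.resize(s['color'][170:310,220:380],None,fx=5,fy=4.5,interpolation=cv2.INTER_CUBIC))
E
```

```text
t31.72 pos [521.5 213.1  80.4] yaw 70.05 tilt 0.07 w 17.6 F [-1.9 -3.1  4.5] q [ 0.19  0.68  1.71 -0.    0.75  0.54]
rad 63.6 ang -110.8
```

View pics/s13z.png

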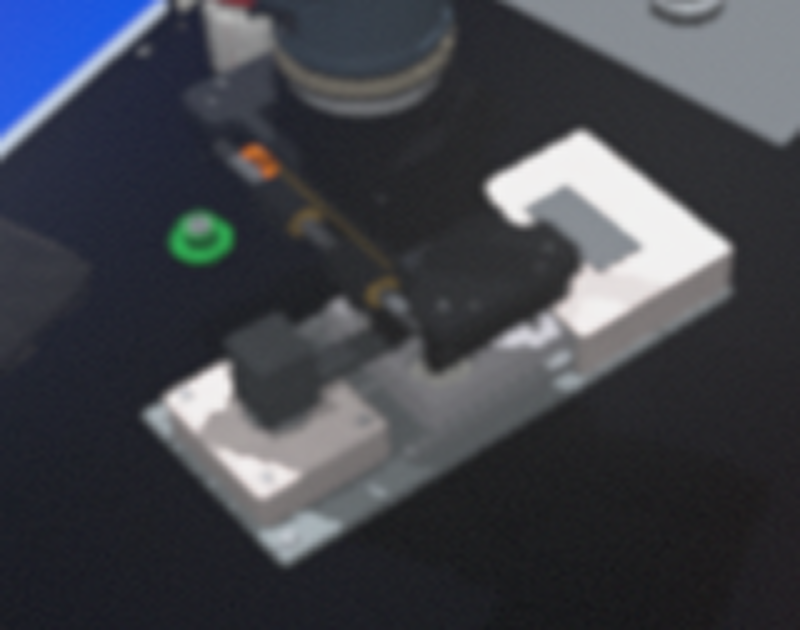

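Call:
step_arm(slide=[[1.4, -12.9, 0], [4.0, -12.3, 0], [6.5, -11.2, 0], [8.7, -9.6, 0], [10.5, -7.6, 0], [11.8, -5.3, 0], [12.7, -2.7, 0], [13.0, 0.0, 0], [12.7, 2.7, 0], [11.8, 5.3, 0], [10.5, 7.6, 0], [8.7, 9.6, 0], [6.5, 11.2, 0], [4.0, 12.3, 0], [1.4, 12.9, 0], [0, 0, 0]], twist=[0, 0, 0, 0, 0, 0, 0, 0, 0, 0, 0, 0, 0, 0, 0, 0])

```text
time: 33.1
position: [0.5677, 0.3293, 0.0801]
tool_rot: [0.819, 0.573, -0.0, 0.001]
ft_force: [-1.3, -1.7, 4.0]
grip_width: 0.0174
```

```bash
python3 w.py
```

```text
t33.10 pos [567.7 329.3  80.1] yaw 69.97 tilt 0.13 w 17.4 F [-1.3 -1.7  4. ] q [ 0.36  0.76  1.47 -0.    0.91  0.71]
rad 61.4 ang 67.3
```

Second turn.

Call:
step_arm(slide=[[-1.4, 12.9, 0], [-4.0, 12.3, 0], [-6.5, 11.2, 0], [-8.7, 9.6, 0], [-10.5, 7.6, 0], [-11.8, 5.3, 0], [-12.7, 2.7, 0], [-13.0, 0.0, 0], [-12.7, -2.7, 0], [-11.8, -5.3, 0], [-10.5, -7.6, 0], [-8.7, -9.6, 0], [-6.5, -11.2, 0], [-4.0, -12.3, 0], [-1.4, -12.9, 0], [0, 0, 0]], twist=[0, 0, 0, 0, 0, 0, 0, 0, 0, 0, 0, 0, 0, 0, 0, 0])

```text
time: 34.43
position: [0.5217, 0.2131, 0.0803]
tool_rot: [0.819, 0.574, -0.0, 0.001]
ft_force: [-1.8, -4.0, 6.2]
grip_width: 0.0176
```

```bash
python3 w.py; python3 - <<'E'
from h import *
s=snap('scene','s14.png')
cv2.imwrite('pics/s14z.png',cv2.resize(s['color'][170:310,220:380],None,fx=5,fy=4.5,interpolation=cv2.INTER_CUBIC))
E
```

```text
t34.43 pos [521.7 213.1  80.3] yaw 70.05 tilt 0.08 w 17.6 F [-1.8 -4.   6.2] q [ 0.19  0.68  1.71 -0.    0.75  0.54]
rad 63.5 ang -110.5
```

View pics/s14z.png

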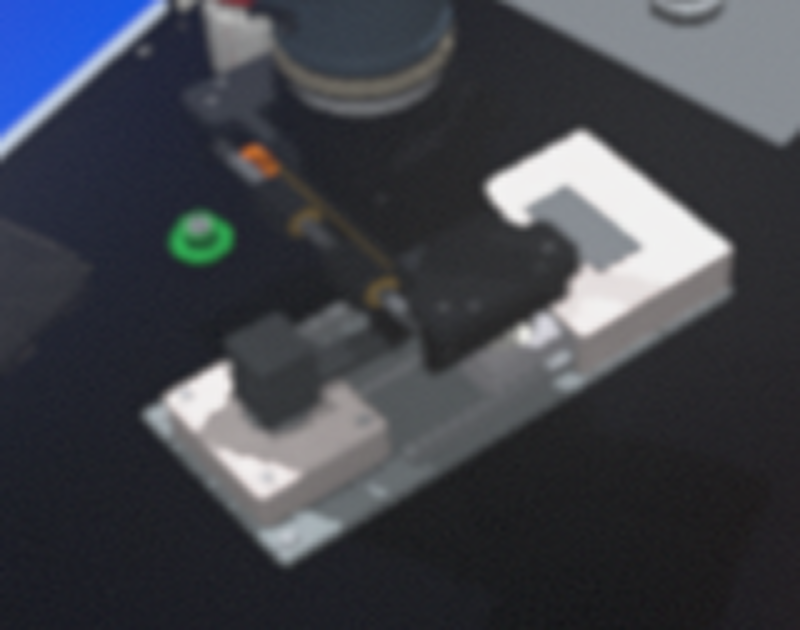

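Call:
step_arm(slide=[[1.4, -12.9, 0], [4.0, -12.3, 0], [6.5, -11.2, 0], [8.7, -9.6, 0], [10.5, -7.6, 0], [11.8, -5.3, 0], [12.7, -2.7, 0], [13.0, 0.0, 0], [12.7, 2.7, 0], [11.8, 5.3, 0], [10.5, 7.6, 0], [8.7, 9.6, 0], [6.5, 11.2, 0], [4.0, 12.3, 0], [1.4, 12.9, 0], [0, 0, 0]], twist=[0, 0, 0, 0, 0, 0, 0, 0, 0, 0, 0, 0, 0, 0, 0, 0])

```text
time: 35.82
position: [0.5676, 0.3294, 0.08]
tool_rot: [0.819, 0.573, -0.0, 0.001]
ft_force: [-0.5, -1.4, 4.6]
grip_width: 0.0175
```

```bash
python3 w.py
```

```text
t35.82 pos [567.6 329.4  80. ] yaw 69.97 tilt 0.10 w 17.5 F [-0.5 -1.4  4.6] q [ 0.36  0.76  1.47 -0.    0.91  0.71]
rad 61.5 ang 67.4
```

Call:
step_arm(slide=[[-1.4, 12.9, 0], [-4.0, 12.3, 0], [-6.5, 11.2, 0], [-8.7, 9.6, 0], [-10.5, 7.6, 0], [-11.8, 5.3, 0], [-12.7, 2.7, 0], [-13.0, 0.0, 0], [-12.7, -2.7, 0], [-11.8, -5.3, 0], [-10.5, -7.6, 0], [-8.7, -9.6, 0], [0, 0, 0]], twist=[0, 0, 0, 0, 0, 0, 0, 0, 0, 0, 0, 0, 0])

```text
time: 36.9
position: [0.5605, 0.2114, 0.0804]
tool_rot: [0.819, 0.574, -0.0, 0.001]
ft_force: [0.2, -2.7, 5.1]
grip_width: 0.017
```

```bash
python3 w.py
```

```text
t36.90 pos [560.5 211.4  80.4] yaw 70.01 tilt 0.09 w 17.0 F [ 0.2 -2.7  5.1] q [ 0.17  0.71  1.62 -0.    0.81  0.53]
rad 63.4 ang -74.9
```

Call:
step_arm(slide=[[-3.5, -5.4, 0], [-2.9, -5.8, 0], [-2.3, -6.1, 0], [-1.7, -6.3, 0], [-1.0, -6.4, 0], [0, 0, 0]], twist=[0, 0, 0, 0, 0, 0])

```text
time: 37.4
position: [0.5283, 0.2113, 0.0803]
tool_rot: [0.819, 0.574, -0.001, 0.001]
ft_force: [-0.8, -7.8, 7.8]
grip_width: 0.0172
```

```bash
python3 w.py
```

```text
t37.40 pos [528.3 211.3  80.3] yaw 70.09 tilt 0.15 w 17.2 F [-0.8 -7.8  7.8] q [ 0.19  0.68  1.7  -0.    0.76  0.54]
rad 63.3 ang -104.3
```

Call:
step_arm(slide=[[-0.2, -3.2, 0], [0, -3.2, 0], [0, 0, 0]], twist=[0, 0, 0])

```text
time: 37.65
position: [0.5225, 0.2132, 0.0803]
tool_rot: [0.819, 0.574, -0.001, 0.001]
ft_force: [-0.0, -7.7, 7.6]
grip_width: 0.0176
```

```bash
python3 w.py
```

```text
t37.65 pos [522.5 213.2  80.3] yaw 70.10 tilt 0.17 w 17.6 F [-0.  -7.7  7.6] q [ 0.19  0.68  1.71 -0.    0.76  0.54]
rad 63.2 ang -109.9
```

Call:
step_arm(slide=[[-0.5, -3.2, 0], [0, -3.2, 0], [0, 0, 0]], twist=[0, 0, 0])

```text
time: 37.9
position: [0.5166, 0.2155, 0.0803]
tool_rot: [0.819, 0.574, -0.0, 0.001]
ft_force: [0.6, -4.6, 6.2]
grip_width: 0.0175
```

```bash
python3 w.py
```

```text
t37.90 pos [516.6 215.5  80.3] yaw 70.07 tilt 0.09 w 17.5 F [ 0.6 -4.6  6.2] q [ 0.2   0.67  1.72 -0.    0.75  0.55]
rad 63.3 ang -115.6
```

Call:
step_arm(slide=[[0.3, -1.6, 0], [0.4, -1.6, 0], [0, 0, 0]], twist=[0, 0, 0])

```text
time: 38.15
position: [0.5137, 0.2171, 0.0802]
tool_rot: [0.819, 0.574, -0.001, 0.001]
ft_force: [-0.6, -6.3, 6.6]
grip_width: 0.0174
```

```bash
python3 w.py
```

```text
t38.15 pos [513.7 217.1  80.2] yaw 70.08 tilt 0.12 w 17.4 F [-0.6 -6.3  6.6] q [ 0.2   0.67  1.73 -0.    0.74  0.55]
rad 63.2 ang -118.6
```

Call:
step_arm(slide=[[0.4, -2.1, 0], [0.4, -2.1, 0], [0, 0, 0]], twist=[0, 0, 0])

```text
time: 38.4
position: [0.5099, 0.2194, 0.0802]
tool_rot: [0.819, 0.574, -0.001, 0.001]
ft_force: [-1.0, -4.8, 7.1]
grip_width: 0.0168
```

```bash
python3 w.py
```

```text
t38.40 pos [509.9 219.4  80.2] yaw 70.08 tilt 0.12 w 16.8 F [-1.  -4.8  7.1] q [ 0.21  0.67  1.73 -0.    0.74  0.56]
rad 63.2 ang -122.7
```

Call:
step_arm(slide=[[0.5, -2.1, 0], [0.5, -2.1, 0], [0, 0, 0]], twist=[0, 0, 0])

```text
time: 38.65
position: [0.5073, 0.2213, 0.0804]
tool_rot: [0.819, 0.574, -0.0, 0.001]
ft_force: [1.1, -7.4, 6.4]
grip_width: 0.0174
```

```bash
python3 w.py;python3 - <<'E'
from h import *
s=snap('scene','s15.png')
cv2.imwrite('pics/s15z.png',cv2.resize(s['color'][170:310,220:380],None,fx=5,fy=4.5,interpolation=cv2.INTER_CUBIC))
E
```

```text
t38.65 pos [507.3 221.3  80.4] yaw 70.12 tilt 0.17 w 17.4 F [ 1.1 -7.4  6.4] q [ 0.21  0.67  1.74 -0.    0.73  0.56]
rad 63.1 ang -125.6
```

View pics/s15z.png

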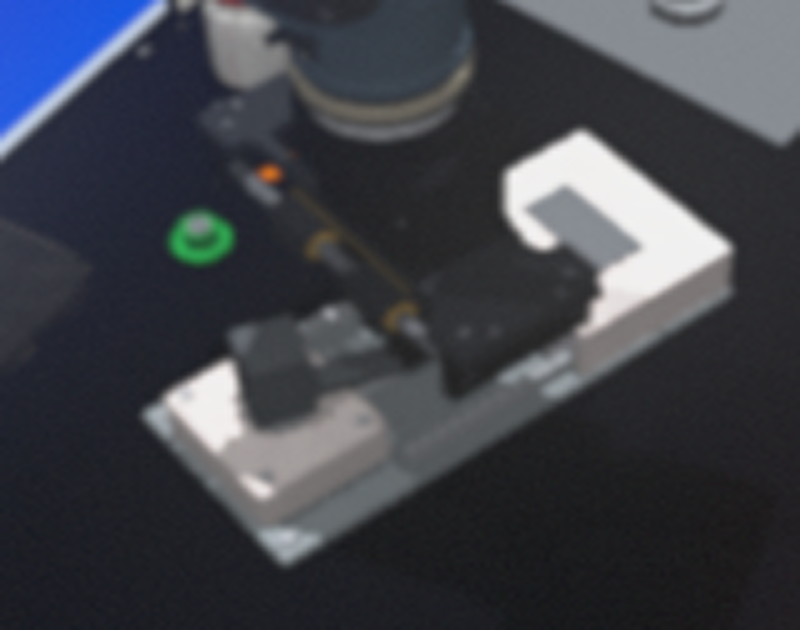

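Call:
step_arm(slide=[[0.5, -2, 0], [0.6, -2, 0], [0, 0, 0]], twist=[0, 0, 0])

```text
time: 38.95
position: [0.5048, 0.2232, 0.0805]
tool_rot: [0.818, 0.575, 0.0, 0.002]
ft_force: [1.8, -9.2, 6.5]
grip_width: 0.017
```

```bash
python3 w.py
```

```text
t38.95 pos [504.8 223.2  80.5] yaw 70.14 tilt 0.26 w 17.0 F [ 1.8 -9.2  6.5] q [ 0.22  0.67  1.74 -0.01  0.73  0.57]
rad 63.0 ang -128.4
```

Call:
step_arm(slide=[[0.7, -2, 0], [0.7, -2, 0], [0, 0, 0], [0, 0, 0]], twist=[0, 0, 0, 0])

```text
time: 39.28
position: [0.5022, 0.2255, 0.0806]
tool_rot: [0.818, 0.575, 0.001, 0.003]
ft_force: [2.8, -10.8, 6.9]
grip_width: 0.0174
```

```bash
python3 w.py
```

```text
t39.28 pos [502.2 225.5  80.6] yaw 70.15 tilt 0.31 w 17.4 F [  2.8 -10.8   6.9] q [ 0.22  0.66  1.75 -0.01  0.73  0.57]
rad 63.0 ang -131.6
```

```bash
python3 - <<'E'
from h import *
s=snap('scene','s16.png')
cv2.imwrite('pics/s16z.png',cv2.resize(s['color'][170:310,220:380],None,fx=5,fy=4.5,interpolation=cv2.INTER_CUBIC))
snap('wrist','w16.png')
E
```

```text
(no output)
```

View pics/s16z.png

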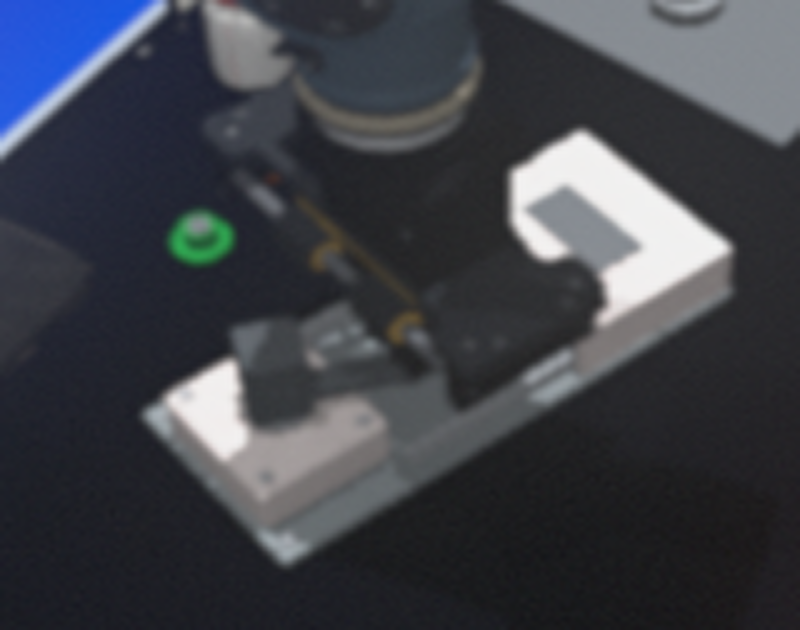

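View pics/w16.png

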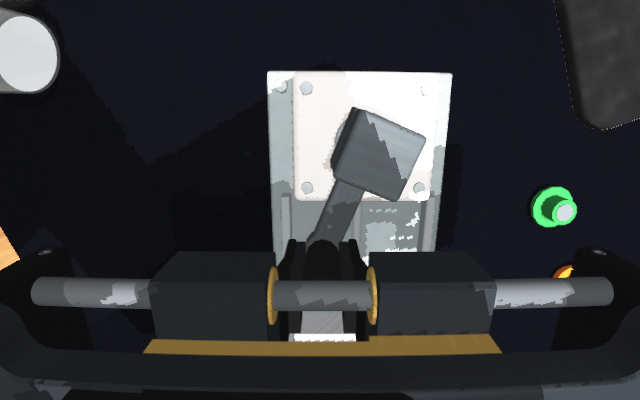

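```bash
cat > hub.py <<'E'
from h import *
c=snap('wrist'); B=cloud(c).reshape(-1,3)
k=(np.hypot(B[:,0]-.544,B[:,1]-.2726)<.028)&(B[:,2]>.084)&(B[:,2]<.12)
H=B[k]; A=np.c_[H[:,:2]-[.544,.2726],np.ones(len(H))]
for _ in range(3):
    s,_,_,_=np.linalg.lstsq(A,H[:,2],rcond=None); e=abs(A@s-H[:,2]); A=A[e<.0025];H=H[e<.0025]
print(len(H),'slope xy deg',np.degrees(s[:2]).round(2),'z at axis',s[2]); 
print(cv2.minAreaRect((H[:,:2]*1000).astype(np.float32)))
k=(np.hypot(B[:,0]-.544,B[:,1]-.2726)>.045)&(np.hypot(B[:,0]-.544,B[:,1]-.2726)<.1)&(B[:,2]>.035)&(B[:,2]<.05); print(np.percentile(B[k][:,2],[5,50,95]))
E
python3 hub.py
```

```text
5364 slope xy deg [1.14 0.02] z at axis 0.09245767607525061
((543.393798828125, 272.22998046875), (29.851058959960938, 30.20685577392578), 48.15422439575195)
[0.03691599 0.03961079 0.04178344]
```

Call:
step_arm(slide=[[-1.8, 5.1, 0], [-1.3, 5.2, 0], [-0.8, 5.3, 0], [-0.4, 2.5, 0], [0, 0, 0], [0, 0, 0]], twist=[0, 0, 0, 0, 0, 0])

```text
time: 39.93
position: [0.5141, 0.2167, 0.0797]
tool_rot: [0.819, 0.574, -0.002, -0.0]
ft_force: [-2.5, -3.7, 5.9]
grip_width: 0.0174
```

```bash
python3 w.py; python3 hub.py
```

```text
t39.93 pos [514.1 216.7  79.7] yaw 70.03 tilt 0.23 w 17.4 F [-2.5 -3.7  5.9] q [ 0.2   0.67  1.72 -0.    0.75  0.55]
rad 63.4 ang -118.1
5589 slope xy deg [0.72 1.44] z at axis 0.09264035850697552
((543.543701171875, 271.5547790527344), (30.297840118408203, 30.143436431884766), 61.554805755615234)
[0.03713357 0.03958578 0.0412925 ]
```

Call:
step_arm(slide=[[-0.3, 3.2, 0], [-0.2, 3.2, 0], [0, 0, 0], [0, 0, 0]], twist=[0, 0, 0, 0])

```text
time: 40.32
position: [0.5202, 0.2142, 0.0797]
tool_rot: [0.819, 0.574, -0.002, -0.0]
ft_force: [-1.7, -3.7, 5.9]
grip_width: 0.0176
```

Call:
step_arm(slide=[[0, 0, 0], [0, 0, 0], [0, 0, 0], [0, 0, 0]], twist=[0, 0, 0, 0], jaw=50)

```text
time: 40.65
position: [0.5213, 0.2151, 0.0796]
tool_rot: [0.819, 0.574, -0.0, -0.0]
ft_force: [-0.1, -0.3, 0.3]
grip_width: 0.0361
```

```bash
python3 w.py; python3 hub.py
```

```text
t40.65 pos [521.3 215.1  79.6] yaw 70.01 tilt 0.04 w 36.1 F [-0.1 -0.3  0.3] q [0.19 0.68 1.71 0.   0.75 0.54]
rad 61.9 ang -111.6
5581 slope xy deg [0.4  1.43] z at axis 0.09266515129057074
((543.168212890625, 272.1561584472656), (30.269622802734375, 30.07494354248047), 67.89949798583984)
[0.03688704 0.03957387 0.0413331 ]
```

Call:
step_arm(slide=[[0, 0, -10], [0, 0, -30], [0, 0, -40], [-20, 0, -30], [-40, 0, 0], [-40, 0, 0], [-20, 0, 0], [0, 0, 0], [0, 0, 0]], twist=[0, 0, 0, 0, 0, 0, 0, 0, 0])

```text
time: 41.45
position: [0.4806, 0.1015, 0.1909]
tool_rot: [0.82, 0.572, 0.001, 0.0]
ft_force: [0.2, 0.6, -0.2]
grip_width: 0.0502
```

```bash
python3 w.py; python3 - <<'E'
from h import *
c=snap('wrist','w17.png');P=cloud(c)
xh=np.array([.9397,-.342]);yh=np.array([.342,.9397]);C=np.array([.5086+.0018,.181])
B=P.reshape(-1,3);q=B[:,:2]-C;X=q@xh;Y=q@yh
k=(abs(abs(X)-.025)<.01)&(Y>-.06)&(Y<.06)
for y in np.arange(-.05,.06,.003):
    j=k&(abs(Y-y)<.0015)
    if j.any(): print(round(y*1000),j.sum(),np.median(B[j][:,2]).round(4),end=' | ')
o,r=ob()
E
```

```text
t41.45 pos [480.6 101.5 190.9] yaw 69.85 tilt 0.08 w 50.2 F [ 0.2  0.6 -0.2] q [-0.02  0.42  1.81  0.    0.9   0.33]
rad 182.5 ang -110.3
-50 1514 0.2623 | -47 2088 0.2604 | -44 181 0.0443 | -41 140 0.0444 | -38 226 0.0435 | -35 132 0.0345 | -32 257 0.0315 | -29 126 0.0083 | -26 126 0.0083 | -23 124 0.0083 | -20 126 0.0084 | -17 166 0.0083 | -14 126 0.0084 | -11 124 0.0083 | -8 127 0.0084 | -5 167 0.0086 | -2 125 0.0084 | 1 126 0.0084 | 4 160 0.0084 | 7 137 0.0084 | 10 128 0.0084 | 13 165 0.0084 | 16 132 0.0082 | 19 130 0.0082 | 22 164 0.0082 | 25 128 0.0084 | 28 156 0.0085 | 31 143 0.0083 | 34 146 0.0085 | 37 156 0.0083 | 40 136 0.0086 | 43 170 0.0083 | 46 137 0.0082 | 49 172 0.0084 | 52 140 0.0084 | 55 164 0.0082 | 58 152 0.0085 | t41.50 pos [481.1 102.2 190.7] yaw 69.93 tilt 0.11 w 50.1 F [-0.2 -0.3 -0.6] q [-0.02  0.42  1.81  0.    0.9   0.33]
```

View pics/w17.png

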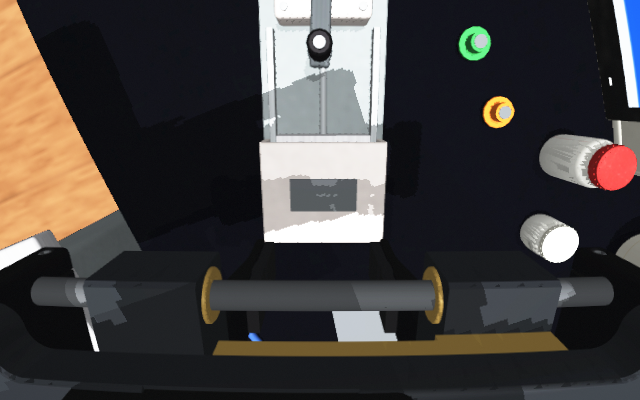

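```bash
python3 - <<'E'
from h import *
c=snap('wrist');im=c['color'];P=cloud(c)
cv2.imwrite('pics/w17z.png',cv2.resize(im[110:165,250:400],None,fx=5,fy=5,interpolation=cv2.INTER_CUBIC))
xh=np.array([.9397,-.342]);yh=np.array([.342,.9397]);C=np.array([.5086+.0018,.181])
for col in (290,300,345,360):
    for v in range(128,146):
        p=P[v,col]; print(col,v,im[v,col].tolist(),((p[:2]-C)@yh*1000).round(1),p[2].round(4),'| z34 Y',((onplane(c,[(col,v)],.034)[0,:2]-C)@yh*1000).round(1),'z44',((onplane(c,[(col,v)],.044)[0,:2]-C)@yh*1000).round(1)) if col in(290,345) else 0
E
```

```text
290 128 [166, 165, 155] -25.9 0.0082 | z34 Y -24.4 z44 -23.8
290 129 [167, 166, 156] -26.9 0.0082 | z34 Y -25.3 z44 -24.7
290 130 [166, 165, 156] -27.9 0.0064 | z34 Y -26.2 z44 -25.5
290 131 [167, 165, 156] -28.8 0.0084 | z34 Y -27.0 z44 -26.4
290 132 [166, 165, 156] -29.7 0.0085 | z34 Y -27.9 z44 -27.2
290 133 [167, 165, 156] -30.7 0.0076 | z34 Y -28.8 z44 -28.1
290 134 [154, 153, 148] -31.6 0.0088 | z34 Y -29.7 z44 -28.9
290 135 [139, 136, 135] -31.6 0.021 | z34 Y -30.5 z44 -29.8
290 136 [155, 154, 152] -31.6 0.032 | z34 Y -31.4 z44 -30.6
290 137 [228, 226, 226] -32.2 0.035 | z34 Y -32.3 z44 -31.5
290 138 [234, 232, 231] -33.1 0.0346 | z34 Y -33.2 z44 -32.3
290 139 [233, 232, 232] -34.0 0.0347 | z34 Y -34.1 z44 -33.2
290 140 [233, 231, 231] -35.0 0.0332 | z34 Y -35.0 z44 -34.0
290 141 [233, 231, 231] -35.7 0.0356 | z34 Y -35.8 z44 -34.9
290 142 [233, 231, 231] -36.8 0.0337 | z34 Y -36.7 z44 -35.7
290 143 [189, 190, 197] -36.7 0.043 | z34 Y -37.6 z44 -36.6
290 144 [224, 226, 231] -37.5 0.0436 | z34 Y -38.5 z44 -37.5
290 145 [231, 233, 238] -38.3 0.0441 | z34 Y -39.4 z44 -38.3
345 12
[... 390 characters left out ...]
.0087 | z34 Y -29.7 z44 -29.0
345 135 [138, 135, 135] -31.7 0.0203 | z34 Y -30.6 z44 -29.8
345 136 [167, 163, 163] -31.7 0.0315 | z34 Y -31.5 z44 -30.7
345 137 [236, 234, 234] -32.4 0.0337 | z34 Y -32.4 z44 -31.5
345 138 [240, 238, 238] -33.2 0.0346 | z34 Y -33.2 z44 -32.4
345 139 [240, 238, 238] -34.1 0.0342 | z34 Y -34.1 z44 -33.2
345 140 [240, 238, 238] -35.0 0.0343 | z34 Y -35.0 z44 -34.1
345 141 [240, 238, 238] -35.9 0.0343 | z34 Y -35.9 z44 -34.9
345 142 [224, 220, 221] -36.7 0.0344 | z34 Y -36.8 z44 -35.8
345 143 [189, 191, 198] -36.7 0.0435 | z34 Y -37.7 z44 -36.6
345 144 [227, 229, 234] -37.5 0.0438 | z34 Y -38.6 z44 -37.5
345 145 [233, 236, 241] -38.3 0.0448 | z34 Y -39.5 z44 -38.4
```

View pics/w17z.png

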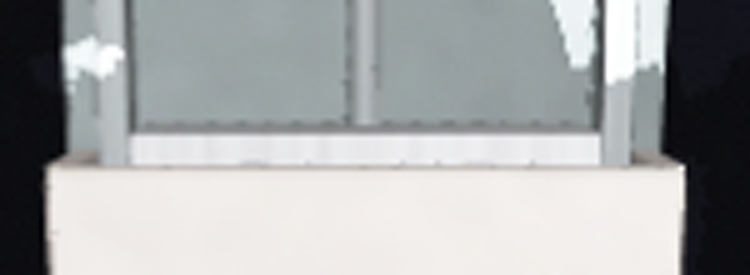

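Call:
step_arm(slide=[[15, 0.5, 0], [30, 0, 0], [30, 0, 0], [30, 0, 0], [30, 0, 0], [30, 0, 0], [14, 0, 0], [2, 0, 0], [0, 0, 10], [0, 0, 25], [0, 0, 30], [0, 0, 25], [0, 0, 15], [0, 0, 6], [0, 0, 0], [0, 0, 0], [0, 0, 0]], twist=[0, 0, 0, 0, 0, 0, 0, 0, 0, 0, 0, 0, 0, 0, 0, 0, 0], jaw=55)

```text
time: 42.97
position: [0.5436, 0.2719, 0.0801]
tool_rot: [0.819, 0.573, 0.001, 0.0]
ft_force: [-0.3, 1.1, 0.3]
grip_width: 0.0551
```

```bash
python3 - <<'E'
from h import *
delta([.5436,.2718,.0775])
snap('wrist','w18.png')
E
```

```text
t42.97 pos [543.6 271.9  80.1] yaw 69.98 tilt 0.12 w 55.1 F [-0.3  1.1  0.3] q [ 0.28  0.72  1.6  -0.    0.82  0.63]
delta tool mm [-0.1 -0.   2.6]
```

View pics/w18.png

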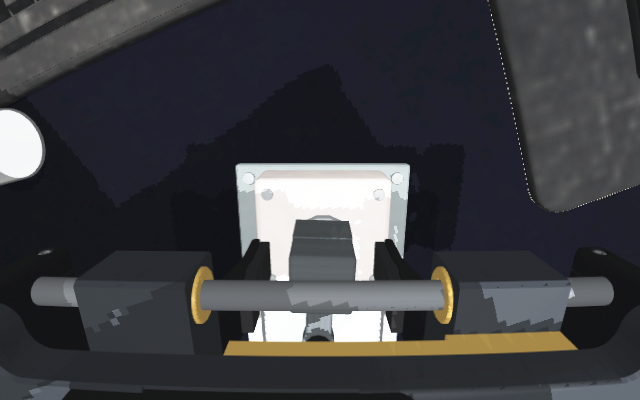

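Call:
step_arm(slide=[[0, 0, 1.5], [0, 0, 0], [0, 0, 0], [0, 0, 0], [0, 0, 0], [0, 0, 0], [0, 0, 0], [0, 0, 0]], twist=[0, 0, 0, 0, 0, 0, 0, 0], jaw=20, force=45)

```text
time: 43.68
position: [0.5433, 0.272, 0.0778]
tool_rot: [0.819, 0.574, 0.0, 0.0]
ft_force: [0.0, -0.3, 1.6]
grip_width: 0.0297
```

```bash
python3 - <<'E'
from h import *
ob()
E
```

```text
t43.68 pos [543.3 272.   77.8] yaw 70.00 tilt 0.05 w 29.7 F [ 0.  -0.3  1.6] q [ 0.28  0.72  1.6  -0.    0.82  0.63]
```

Call:
step_arm(slide=[[0, 0, -1], [0, 0, -2], [0, 0, -3], [0, 0, -4], [0, 0, -4], [0, 0, -4], [0, 0, -5], [0, 0, -6], [0, 0, -10], [0, 0, 0]], twist=[0, 0, 0, 0, 0, 0, 0, 0, 0, 0])

```text
time: 44.52
position: [0.5435, 0.2725, 0.1188]
tool_rot: [0.819, 0.574, 0.001, 0.0]
ft_force: [1.5, 0.5, -2.3]
grip_width: 0.0298
```

```bash
python3 - <<'E'
from h import *
ob()
s=snap('scene','s19.png')
cv2.imwrite('pics/s19z.png',cv2.resize(s['color'][170:310,220:380],None,fx=5,fy=4.5,interpolation=cv2.INTER_CUBIC))
E
```

```text
t44.52 pos [543.5 272.5 118.8] yaw 70.01 tilt 0.17 w 29.8 F [ 1.5  0.5 -2.3] q [0.28 0.66 1.58 0.   0.9  0.63]
```

View pics/s19z.png

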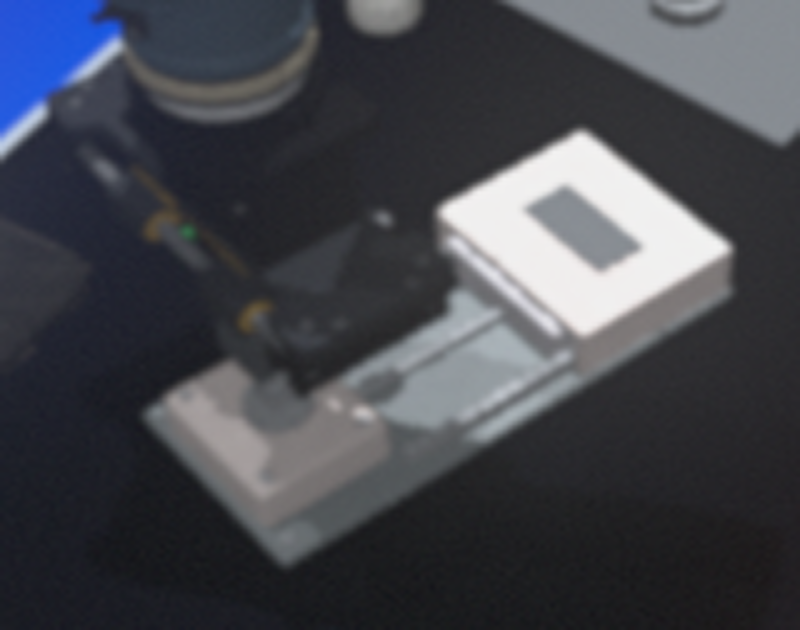

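```bash
python3 - <<'E'
from h import *
c=snap('top','t20.png');B=cloud(c).reshape(-1,3)
cv2.imwrite('pics/t20z.png',cv2.resize(c['color'][120:260,180:460],None,fx=2.8,fy=2.8,interpolation=cv2.INTER_CUBIC))
k=(B[:,2]>.076)&(B[:,2]<.09)&(B[:,0]>.4)&(B[:,0]<.63)&(B[:,1]<-.04)&(B[:,1]>-.33)
print('pusher cap',k.sum(),B[k].mean(0))
E
```

```text
pusher cap 63 [ 0.5386364  -0.11913012  0.08245665]
```

View pics/t20z.png

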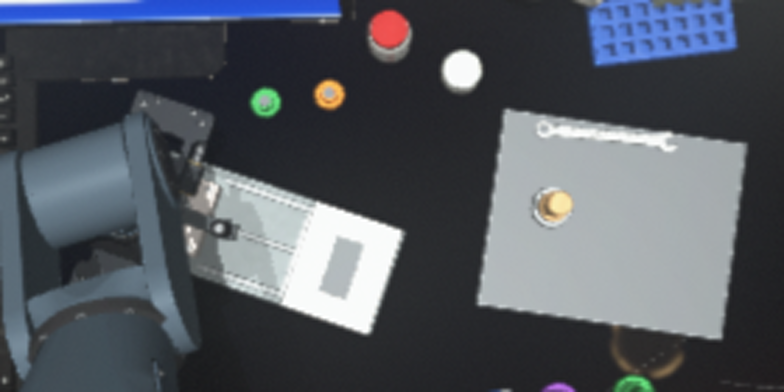

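Call:
step_arm(slide=[[0, 0, -20], [0, 0, -30], [0, 0, -20], [-15, 4, 0], [-30, 8, 0], [-36, 10, 0], [-36, 10, 0], [-36, 10, 0], [-36, 10, 0], [-36, 10, 0], [-36, 10, 0], [-36, 10, 0], [-36, 10, 0], [-36, 10, 0], [-36, 10, 0], [-30, 8, 0], [-20, 6, 0], [-7, 1, 0], [0, 0, 0], [0, 0, 0]], twist=[0, 0, 0, 0, 0, 0, 0, 0, 0, 0, 0, 0, 0, 0, 0, 0, 0, 0, 0, 0])

```text
time: 46.28
position: [0.5028, -0.2049, 0.1856]
tool_rot: [0.82, 0.573, -0.0, -0.002]
ft_force: [-0.7, -0.2, -2.7]
grip_width: 0.03
```

```bash
python3 - <<'E'
from h import *
delta([.505,-.205,.0348])
s=snap('scene','s21.png')
cv2.imwrite('pics/s21z.png',cv2.resize(s['color'][60:260,270:470],None,fx=3,fy=3,interpolation=cv2.INTER_CUBIC))
E
```

```text
t46.28 pos [ 502.8 -204.9  185.6] yaw 69.93 tilt 0.20 w 30.0 F [-0.7 -0.2 -2.7] q [-0.59  0.49  1.69  0.    0.96 -0.24]
delta tool mm [  0.5   2.6 150.8]
```

View pics/s21z.png

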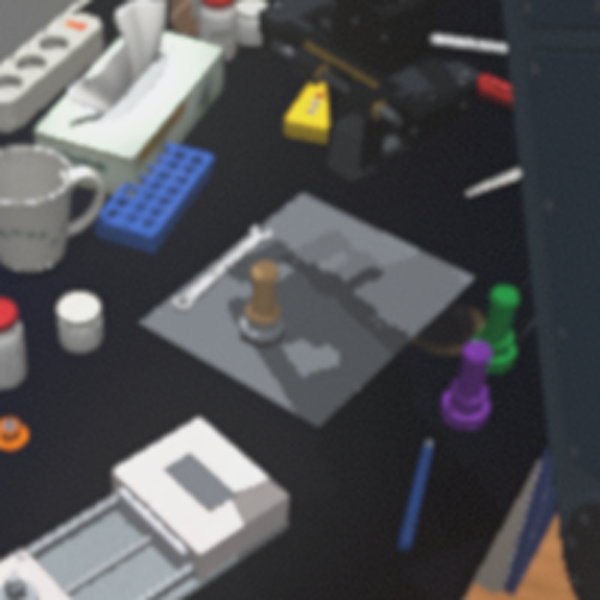

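Pusher stands; the crank is held. Lower it.

Call:
step_arm(slide=[[0, 0, 15], [0, 0, 30], [0, 0, 30], [0, 0, 25], [0, 0, 20], [0, 0, 12], [0, 0, 6], [0, 0, 3], [0, 0, 0], [0, 0, 0]], twist=[0, 0, 0, 0, 0, 0, 0, 0, 0, 0])

```text
time: 47.17
position: [0.5047, -0.2053, 0.0463]
tool_rot: [0.819, 0.574, 0.0, 0.001]
ft_force: [-0.2, -0.2, -1.7]
grip_width: 0.0294
```

```bash
python3 - <<'E'
from h import *
delta([.505,-.205,.0348])
snap('wrist','w22.png')
E
```

```text
t47.17 pos [ 504.7 -205.3   46.3] yaw 70.05 tilt 0.07 w 29.4 F [-0.2 -0.2 -1.7] q [-0.59  0.72  1.77  0.    0.65 -0.24]
delta tool mm [ 0.4  0.2 11.5]
```

View pics/w22.png

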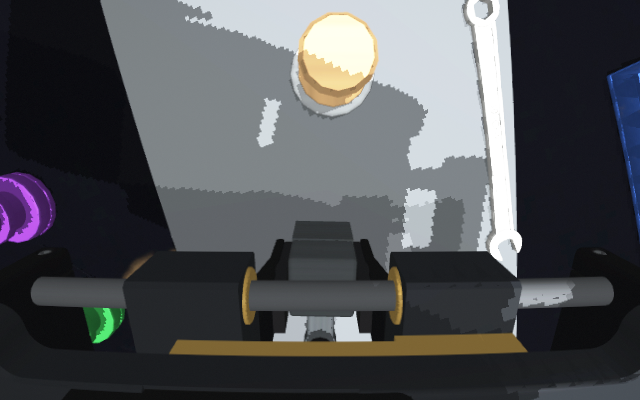

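Call:
step_arm(slide=[[0, 0, 5], [0, 0, 3], [0, 0, 1.5], [0, 0, 0.8], [0, 0, 0.6], [0, 0, 0]], twist=[0, 0, 0, 0, 0, 0])

```text
time: 47.72
position: [0.504, -0.2053, 0.0353]
tool_rot: [0.819, 0.573, 0.0, -0.0]
ft_force: [-1.3, 3.5, 4.8]
grip_width: 0.0296
```

```bash
python3 - <<'E'
from h import *
ob()
E
```

```text
t47.72 pos [ 504.  -205.3   35.3] yaw 69.98 tilt 0.02 w 29.6 F [-1.3  3.5  4.8] q [-0.59  0.74  1.78  0.    0.62 -0.24]
```

Call:
step_arm(slide=[[0, 0, 0], [0, 0, 0], [0, 0, 0], [0, 0, -5], [0, 0, -20], [0, 0, -35], [0, 0, -40], [0, 0, -40], [-25, 0, -20], [-25, 0, 0], [0, 0, 0], [0, 0, 0]], twist=[0, 0, 0, 0, 0, 0, 0, 0, 0, 0, 0, 0], jaw=60)

```text
time: 48.72
position: [0.4867, -0.2536, 0.1954]
tool_rot: [0.82, 0.573, 0.0, 0.001]
ft_force: [-0.4, -0.2, 0.0]
grip_width: 0.0603
```

```bash
python3 - <<'E'
from h import *
ob()
c=snap('wrist','w23.png');B=cloud(c).reshape(-1,3)
k=(np.hypot(B[:,0]-.505,B[:,1]+.205)<.03)&(abs(B[:,2]-.049)<.005);H=B[k];print('hub',len(H),H.mean(0),cv2.minAreaRect((H[:,:2]*1000).astype(np.float32)))
A=np.c_[H[:,:2]-H[:,:2].mean(0),np.ones(len(H))];print('slope',np.degrees(np.linalg.lstsq(A,H[:,2],rcond=None)[0][:2]))
k=(np.hypot(B[:,0]-.484,B[:,1]+.263)<.02)&(abs(B[:,2]-.057)<.003);print('knob',k.sum(),B[k].mean(0))
k=(np.hypot(B[:,0]-.541,B[:,1]+.12)<.03)&(abs(B[:,2]-.082)<.003);print('pusher',k.sum(),B[k].mean(0))
t=snap('top','t23.png');cv2.imwrite('pics/t23z.png',cv2.resize(t['color'][100:290,170:460],None,fx=2.7,fy=2.7,interpolation=cv2.INTER_CUBIC))
P=cloud(t)
for uv in [(320,132),(345,145)]: print(P[uv[1],uv[0]].round(3))
E
```

```text
t48.72 pos [ 486.7 -253.6  195.4] yaw 69.86 tilt 0.07 w 60.3 F [-0.4 -0.2  0. ] q [-0.68  0.48  1.67  0.    0.99 -0.33]
hub 1223 [ 0.50421614 -0.20379187  0.04918067] ((504.32647705078125, -204.22669982910156), (30.112764358520508, 29.40060043334961), 69.26341247558594)
slope [-0.41727829 -0.57730448]
knob 278 [ 0.48226234 -0.26154141  0.05710544]
pusher 827 [ 0.5405967  -0.12147334  0.0819747 ]
[0.712 0.044 0.079]
[ 0.68  -0.028  0.042]
```

View pics/w23.png

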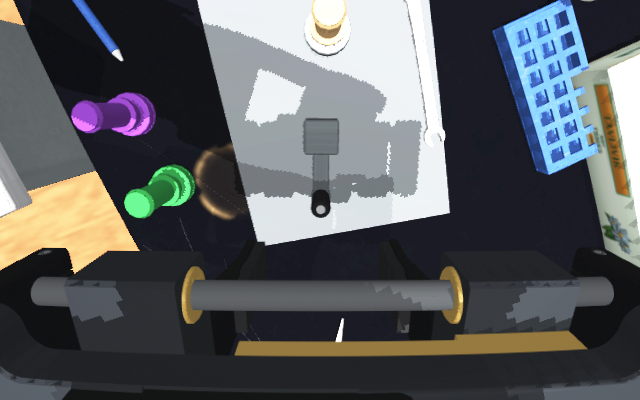

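View pics/t23z.png

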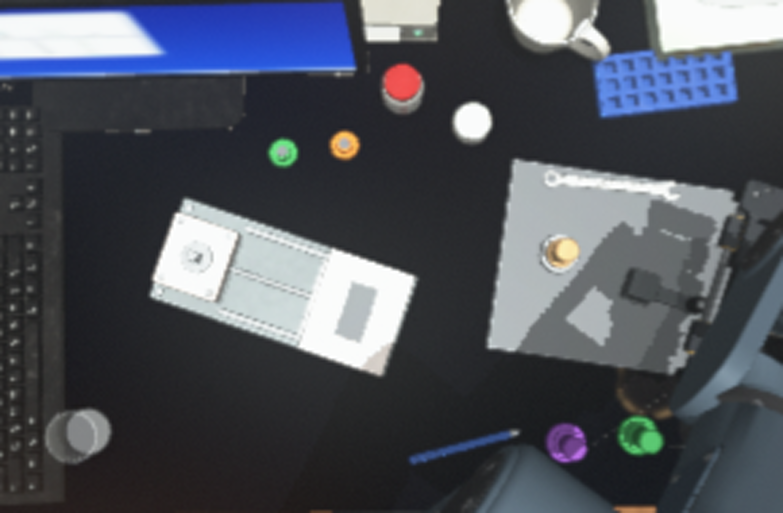

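Call:
step_arm(slide=[[20, -6, 0], [36, -11.6, 0], [36, -11.6, 0], [36, -11.6, 0], [36, -11.6, 0], [36, -11.6, 0], [36, -11.6, 0], [36, -11.6, 0], [36, -11.6, 0], [36, -11.6, 0], [30, -10, 0], [20, -6, 0], [18, -3, 0], [0, 0, 10], [0, 0, 10], [0, 0, 0], [0, 0, 0]], twist=[0, 0, 0, 0, 0, 0, 0, 0, 0, 0, 0, 0, 0, 0, 0, 0, 0])

```text
time: 50.23
position: [0.5049, 0.1779, 0.1731]
tool_rot: [0.819, 0.573, -0.002, -0.001]
ft_force: [0.3, 0.1, -0.2]
grip_width: 0.0601
```

```bash
python3 - <<'E'
from h import *
ob()
c=snap('wrist','w24.png');im=c['color']
cv2.imwrite('pics/w24z.png',cv2.resize(im[20:250,240:420],None,fx=3,fy=2.6,interpolation=cv2.INTER_CUBIC))
cv2.imwrite('pics/w24y.png',cv2.resize(im[25:95,290:365],None,fx=8,fy=8,interpolation=cv2.INTER_CUBIC))
E
```

```text
t50.23 pos [504.9 177.9 173.1] yaw 69.96 tilt 0.25 w 60.1 F [ 0.3  0.1 -0.2] q [ 0.13  0.5   1.72 -0.    0.92  0.48]
```

View pics/w24z.png

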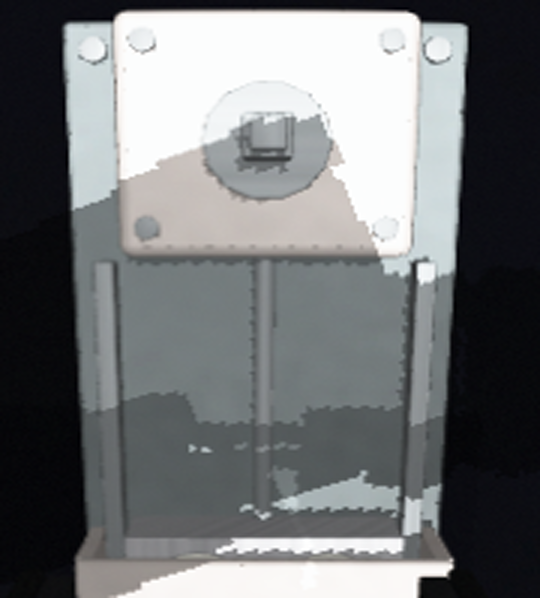

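View pics/w24y.png

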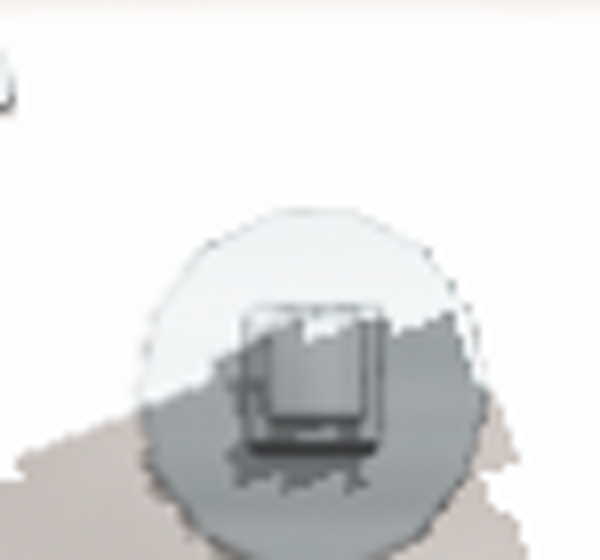

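```bash
python3 -c "
from rig import robot
print(robot.hand_in())"
```

```text
the job is handed in; nothing more can be done
None
```

The job is done and handed in at about 50 s of the 192 s allowed; the hand-in gives no verdict.

**What I did**
- Pressed the three lids that were there (1, 2 and 3) flush with the pusher. The cell for lid 4 was empty.
- Stood the pusher back on the mat.
- Fitted the crank fully down on the shaft and wound it clockwise two and a half turns by the knob, until the force rose at the stop.
- Eased the crank back within its play, lifted it off, and laid it on the mat.

**Last checks**
- **Lids:** lid tops measured 34.2–34.5 mm, against the carriage top at 34 mm.
- **Carriage:** the shaft is square to the changer again, as it should be at the stop. The carriage edge sits about 5 mm in front of the hood, where I expected about 6 mm. That 1 mm difference is within camera error and on the "further in" side.
- **Crank:** flat, knob up, with the hub top at 49 mm and the knob top at 57 mm.
- **Pusher:** upright on the mat, with its cap at 82 mm.
- **Bystanders:** the pot and jar read within about 3 mm of the start at the same spots. The beaker I checked only by eye, in the last top view.

**Disagreements:** the top and wrist cameras differed by about 2 mm in x, and I went by the wrist view for the crank fit. At the stop the crank turned about 22° past square before I eased it back, more than the roughly 11° of play I calculated. I put that down to give in the contacts, because the shaft itself reads square.

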